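# Open the specimen jar and jog the camera over it

## Task

Twist the black cap off the glass specimen jar and set it down (not dropped), top upward, lying flat in the small metal tray. Then tilt the spring-centred jog lever well over towards the side of the rail on which the jar stands, hold it there until the camera head has run along its rail and come to rest right above the open jar, and let the lever spring back to its middle. Move the head only with the lever, do not bump the rail or the lamp, and leave the bottle, slide box and brush where they are.

Things in the scene. Friction and masses are not known exactly. Their poses are not given: they have to be found in the camera images.
- rail: Fixed camera rail: aluminium beam 24 x 400 x 30 mm, its middle 315 mm above the table, on two posts 26 mm square at y = +-180 mm; beam and posts at x = +130 mm (far side). Origin on the table midway between the two work places, which lie at x = 0, y = +120 and -120 mm. y along the beam (left seen from the robot), z up.
- head (a joint): Camera head's place along the rail, m, + towards the rail's +y; end stops at +-0.12, straight above the work places; starts near 0. Hangs before the beam on a 30 mm wide arm: white upright barrel, 56 mm diameter, 236 to 336 mm above the table, 45 mm black lens below it down to 207 mm. Light and easily pushed; driven by the lever only; stays where it is when the lever is let go.
- lens (a point): Centre of the lens's lower face on the camera head, 207 mm above the table.
- jar: Clear glass specimen jar clamped in a low black round holder (88 mm diameter, 12 mm high), fixed, at one of the two work places. Body 56 mm in diameter up to 78 mm, shoulder to 85 mm, neck 33 mm in diameter, rim at 108 mm. Origin on the table under its axis, z up. The thread on its neck has two gaps, at +x and -x of this frame.
- jar_mouth (a point): Centre of the jar's rim, 108 mm above the table.
- cap: Loose black ribbed twist-off cap, 50 mm diameter, 20 mm high, 40 g. Origin on its axis at the lower edge (91 mm above the table on the jar), z up. Two inner lugs at +x and -x, marked by bars on top. Yaw relative to the jar -2.25 to -1.75 rad at the start; turned anticlockwise (from above) it lifts off between -0.2 and +0.1; a stop halts it at +0.14. Turns easily; cannot lift before.
- dish: Low open white dish with pebbles in an equal black holder, fixed, at the other work place; 68 mm in diameter, top 34 mm above the table. Not needed. Origin on the table under its centre.
- console: Jog console, fixed: a white box 130 x 130 mm, its upper face sloping down towards the robot, 30 to 70 mm high. Origin on the table; x away from the robot's side, y to the left as seen from the robot, z up. It carries the jog lever.
- lever (a joint): Tilt of the jog lever, rad: 0 in the middle, + to the console's +y (left), - to the right, stops at +-0.45. A spring returns it to the middle (within 0.03); right over it takes about 12 N at the knob. While tilted left (right) by over 0.15 rad it runs the camera head towards the rail's +y (-y) end, faster with more tilt: 1 to 2 s when right over. Its rocker mount gives by up to 2.5 degrees meanwhile.
- lever_knob (a point): Centre of the lever's knob, a black cylinder 18 mm in diameter, 30 mm long along the lever; 113 mm above the table when in the middle. Pivot 61 mm below it along the lever, 60 mm above the table over the console's origin. The lever leans 30 degrees to the console's -x (the robot) and swings to +-y. The lamp overhangs it: come from the robot's side with the tool tilted 30 to 40 degrees.
- lamp: Fixed lamp over the console, same origin and axes as the console: a black box 130 (x) x 110 (y) x 40 mm tilted 20 degrees, front edge down; lower front edge 194 mm above the table at x = -8 mm, top rear edge 276 mm at x = +100 mm, a knob on top up to 290 mm. A 12 mm steel rod at x = +105 mm carries it.
- tray: Empty square aluminium tray, fixed, 140 x 140 mm, rim 14 mm, inner floor 4 mm above the table, wall 4 mm. Origin on the table under its centre.
- dropper: Loose amber bottle, 32 mm in diameter, 70 mm high, standing. Bystander. Origin at the centre of its foot.
- slidebox: Loose grey slide box 50 x 85 x 30 mm. Bystander. Origin at the centre of its underside.
- brush: Loose brush, 150 mm long along its x, lying. Bystander. Origin at its mid-length, on the table.
Not all that is in view belongs to the job. Of the things that look like the jar, take the one that is farthest from the robot's base at the start.

How it is judged:
By the outcome, as a careful person would: the job done as asked, in the order asked, and still so for the second after the job is handed in, with the robot touching nothing.
It also fails if it takes over 69 s, if anything falls off the work surface, if the arm or the gripper's body presses on something with over 40 N, if the wrist force passes 120 N, or if a joint passes its speed limit or range.

## Robot

A 6-joint arm with a two-finger parallel gripper is mounted at the origin on the work surface. World frame = base frame: x ahead of the robot, y to its left, z up, the work surface at z = 0. Lengths are in mm, angles in degrees, forces in N, time in s.
With the tool pointing down it reaches from about 350 to 850 mm from the base axis. Payload 8.1 kg.
Tool frame: the origin (TCP) lies midway between the tips of the shut fingers; the grasp point (between the pads) lies 19 mm behind it; z points along the fingers, x is the direction in which the jaws open and shut, and the axes are right-handed (so a half turn about z gives the same grasp; the last joint's range is limited). The gripper opens to 85 mm and grips with 20 to 120 N. Pads are 22 mm wide; open, the fingers measure 114 mm over their backs; the gripper's body (76 mm by 85 mm) begins 54 mm behind the grasp point. The pads swing forward as they close: fully open they stand 13 mm farther back than shut.
Start: joints at [-76.914, 7.471, 85.268, -0, 87.261, -4.893], TCP at [185.225, -570.699, 231.292] pointing down, gripper open.
Joint ranges: [-169.43, 169.43], [-51.17, 129.36], [1.28, 143.12], [-76.62, 256.62], [0, 156.53], [-152.29, 152.29]. Speed limits (degrees/s): [136.94, 136.94, 159.86, 180, 180, 180].

## Interface

Orientations are given as [roll, pitch, yaw] about the fixed x, y, z axes, in that order (R = Rz(yaw) Ry(pitch) Rx(roll)).
In Python, from bench import monitor, cams, r gives the robot as it stands.
- The arm moves only by the tool jog_arm, never from a script. Its arguments are lists of equal length, an entry for each row: "offset": the shift along the tool's x, y, z in mm, a list of three; "delta_rot": the turn, a rotation vector about the tool's x, y, z in degrees, a list of three; "jaw": the opening in per cent of the stroke, from 0 (shut) to 100 (fully open). In form: {"offset": [[x, y, z], ...], "delta_rot": [[rx, ry, rz], ...], "jaw": [jaw, ...]}. A call has 1 to 20 rows; each row shifts and turns the pose as measured when the row begins, along the tool's axes as they then stand; what a row does not reach is not made up. A row lasts 1/10 s, in which the tool goes at most 50 mm and 8.59 degrees, less where a joint would pass 70% of its speed; a pose out of reach is approached as far as the arm can. A call is refused whole if a number of a shift passes 50 or a number of a turn 8.59, either way. A call with a gripper value outside its range is refused whole. The fingers move at their own pace and stop on an object; "newtons" is the grip in N (left out, the last holds). Time passes only in rows, so rows that do not move let the fingers close. It gives the time, the measured TCP pose, the force and the opening at its end, in the units of the state.
- monitor.sense(): the state, without advancing time (a new reading comes with each control period).
- cams.snapshot(name): name is "side" or "top" or "wrist"; returns (picture, depth): 400x640x3 uint8, red, green, blue; 400x640 float32, mm along the optical axis (not along the pixel's ray), 0 where there is no reading.
- cams.camera_model(name): a dict with "K" (3x3 intrinsics, pixels), "camera_from_world" (4x4, takes a point from world to camera coordinates). Camera axes: x right, y down, z forward; pixel columns grow to the right and rows downward; lengths in mm; the calibration is good to about 2 mm. A picture is of the moment at which its call begins: read the wrist's pose just before it. camera_model takes no time and is no camera call; for the wrist camera it gives the pose at the moment of the call.
- r.hand_in(): hands the job in, once; it reports no verdict.
The state is a dict: "time": time; "joint_pos": joint angles; "qd": joint speeds; "joint_efforts": joint torques, N m; "tool_pos": TCP position; "tcp_rot": TCP orientation; "ft_force": force on the tool from outside, world axes, zero at the start; "wrist_torque": the same for the moment, N m; "finger_gap": finger opening in mm.
Only numpy, scipy, OpenCV 4.12 (cv2) and the standard library are available. Lean on these libraries where they do the work, as an engineer would, in place of code of your own. Each camera call takes 0.05 s, during which the arm holds its last target.

## Working session

There is one attempt and no reset: what is moved stays moved. The work goes in short steps, Python scripts to look and compute and a tool call to move; the robot and the scene stay as the last step left them, time stands still between calls to the robot, and variables do not carry over. Pictures are saved under pics/ and viewed, and the job is handed in when it is done.

Besides the shell and the picture viewer there is one more tool, called after "Request:" as name(argument=value, ...) on one line, values as JSON. jog_arm: Moves the arm, as the interface text tells. Its arguments: {"type":"object","properties":{"offset":{"type":"array","items":{"type":"array","items":{"type":"number"}}},"delta_rot":{"type":"array","items":{"type":"array","items":{"type":"number"}}},"jaw":{"type":"array","items":{"type":"number"}},"newtons":{"type":"number"}},"required":["offset","delta_rot","jaw"]}

```bash
ls; mkdir -p pics
cat > h.py <<'E'
import numpy as np, cv2
from bench import monitor, cams, r
from scipy.spatial.transform import Rotation as R
def snap(n,f):
    m=cams.camera_model(n); p,d=cams.snapshot(n)
    cv2.imwrite('pics/'+f+'.png',cv2.cvtColor(p,cv2.COLOR_RGB2BGR)); np.savez('pics/'+f+'.npz',p=p,d=d,K=m['K'],T=m['camera_from_world'])
    return p,d
def load(f):
    z=np.load('pics/'+f+'.npz'); return z['p'],z['d'],z['K'],z['T']
def ray(f,u,v):
    _,_,K,T=load(f); c=np.linalg.inv(T); o=c[:3,3]; w=c[:3,:3]@np.linalg.solve(K,[u,v,1.]); return o,w
def plane(f,u,v,z):
    o,w=ray(f,u,v); return o+w*(z-o[2])/w[2]
def dep(f,u,v):
    _,d,K,T=load(f); o,w=ray(f,u,v); return o+w*d[int(v),int(u)]
def cross(a,b):
    o1,w1=ray(*a);o2,w2=ray(*b); A=np.c_[w1,-w2]; s=np.linalg.lstsq(A,o2-o1,rcond=None)[0]
    p,q=o1+w1*s[0],o2+w2*s[1]; return (p+q)/2,np.linalg.norm(p-q)
E
python3 - <<'E'
from h import *
print({k:np.round(v,2) for k,v in monitor.sense().items()})
for n in('side','top','wrist'): snap(n,n+'0')
for n in('side','top'):
  print(n,np.round(np.linalg.inv(load(n+'0')[3]),2).tolist(), load(n+'0')[2].round(0).tolist())
E
```

```text
pics
{'time': np.float64(0.0), 'joint_pos': array([-76.91,   7.52,  85.33,  -0.  ,  87.26,  -4.89]), 'qd': array([-0.04, -0.08,  0.04,  0.01,  0.02,  0.  ]), 'joint_efforts': array([-0.000e+00, -5.694e+01, -5.005e+01, -0.000e+00,  2.000e-02,
        0.000e+00]), 'tool_pos': array([ 185.11, -570.16,  230.23]), 'tcp_rot': array([-1.7999e+02,  1.1000e-01, -7.2020e+01]), 'ft_force': array([-0.12,  0.27, -0.02]), 'wrist_torque': array([-0.03, -0.05,  0.01]), 'finger_gap': np.float64(85.64)}
side [[0.98, -0.12, 0.17, 401.09], [-0.21, -0.58, 0.79, -639.48], [0.0, -0.81, -0.59, 636.19], [0.0, 0.0, 0.0, 1.0]] [[385.0, 0.0, 322.0], [0.0, 385.0, 198.0], [0.0, 0.0, 1.0]]
top [[-0.02, -1.0, 0.07, 474.81], [-1.0, 0.02, 0.0, 0.79], [-0.0, -0.07, -1.0, 1241.28], [0.0, 0.0, 0.0, 1.0]] [[440.0, 0.0, 320.0], [0.0, 440.0, 204.0], [0.0, 0.0, 1.0]]
```

View pics/side0.png

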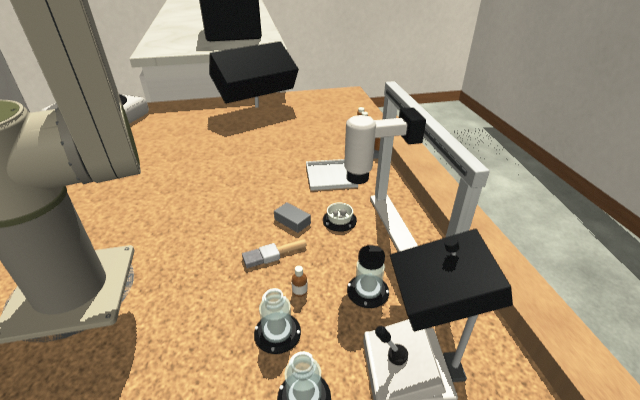

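View pics/top0.png

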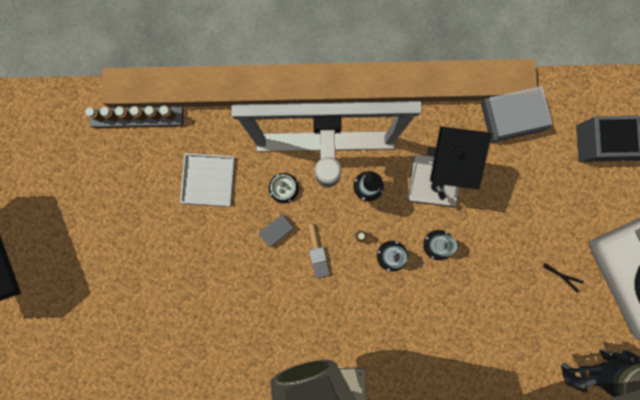

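View pics/wrist0.png

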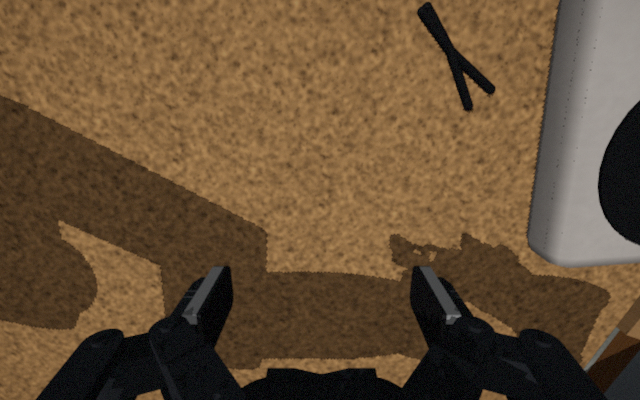

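The jar with the black cap is at top (370,184) and side (371,257), on the rail's right (-y) side. The tray is at top (208,180), the console and lever at top (437,185). I'll zoom in for measuring.

Run:
```python
from h import *
a=cv2.imread('pics/top0.png');b=cv2.imread('pics/side0.png')
cv2.imwrite('pics/z1.png',cv2.resize(a[120:270,320:480],None,fx=5,fy=4*1.25*.8,interpolation=2)[:600])
cv2.imwrite('pics/z2.png',cv2.resize(b[230:400,320:520],None,fx=4,fy=3.5,interpolation=2))
p,d,K,T=load('top0')
ii=np.mgrid[0:400,0:640]
def pts(f):
    p,d,K,T=load(f); v,u=np.mgrid[0:400,0:640]; c=np.stack([(u-K[0,2])*d/K[0,0],(v-K[1,2])*d/K[1,1],d,np.ones_like(d)],-1)
    return (c@np.linalg.inv(T).T)[...,:3]
P=pts('top0');S=pts('side0')
for n,(u,v) in dict(cap=(370,182),tray=(208,180),head=(328,172),jarfoot=(369,200),railL=(235,110),railR=(418,108),knob=(437,184),lampc=(460,155)).items(): print(n,P[v,u].round(1))
# cap top from depth clusters near jar
for nm,Q in(('top',P),('side',S)):
    c=dep('top0',370,182)
    m=(np.hypot(Q[...,0]-c[0],Q[...,1]-c[1])<45)&(Q[...,2]>100)&(Q[...,2]<125)
    print(nm,m.sum(),Q[m].mean(0).round(1),Q[m].min(0).round(1),Q[m].max(0).round(1))
```

```text
cap [ 608.  -126.7  107.3]
tray [ 6.364e+02  3.208e+02 -1.000e-01]
head [604.2 -14.7 333.6]
jarfoot [ 569.2 -133.9    5. ]
railL [741.3 178.6 327.8]
railR [ 736.1 -207.   330.6]
knob [ 585.6 -267.2  230.3]
lampc [ 647.5 -315.   255.5]
top 306 [ 608.8 -132.4  110.1] [ 584.6 -158.2  100.8] [ 633.7 -108.4  116.7]
side 485 [ 607.1 -137.9  111.1] [ 583.7 -158.3  100.1] [ 633.5 -107.9  115.4]
```

View pics/z1.png

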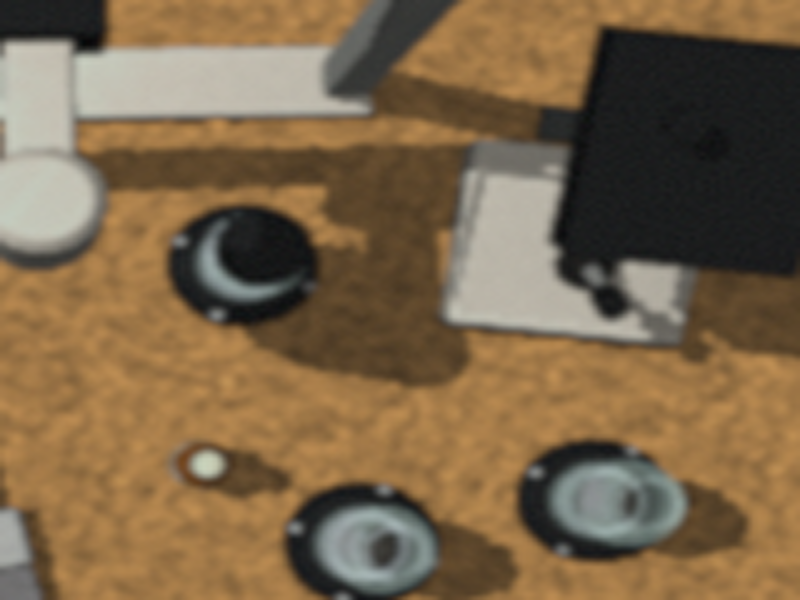

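View pics/z2.png

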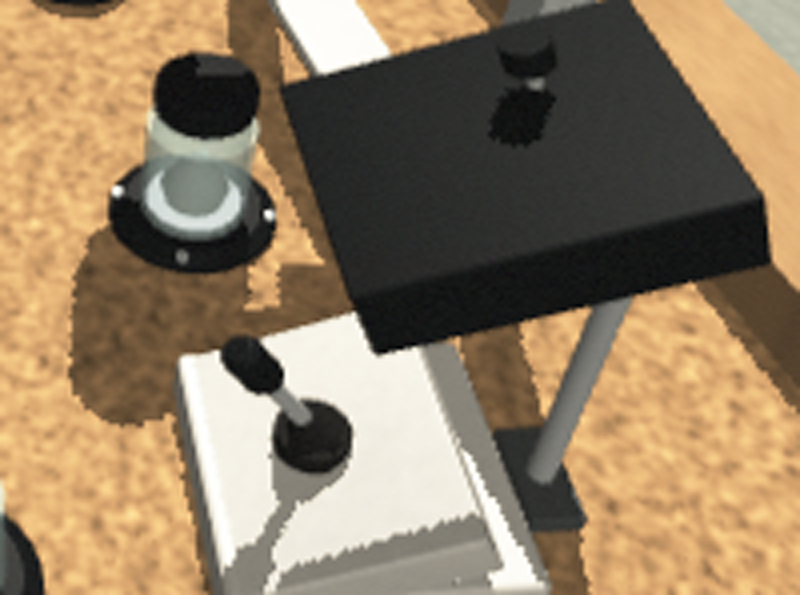

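```bash
cat >> h.py <<'E'
def st():
    s=monitor.sense(); return s,np.array(s['tool_pos'],float),R.from_euler('xyz',s['tcp_rot'],degrees=True)
def to(t,n,rpy=None):
    s,p,q=st(); o=q.inv().apply(np.array(t)-p)
    rv=np.zeros(3)
    if rpy is not None: rv=(q.inv()*R.from_euler('xyz',rpy,degrees=True)).as_rotvec(degrees=True)
    print('total',o.round(1),rv.round(1),'per row',(o/n).round(1),(rv/n).round(2))
def pts(f):
    p,d,K,T=load(f); v,u=np.mgrid[0:400,0:640]; c=np.stack([(u-K[0,2])*d/K[0,0],(v-K[1,2])*d/K[1,1],d,np.ones_like(d)],-1)
    return (c@np.linalg.inv(T).T)[...,:3]
E
python3 - <<'E'
from h import *
s,p,q=st()
c=np.linalg.inv(cams.camera_model('wrist')['camera_from_world'])
print('cam in tool',q.inv().apply(c[:3,3]-p).round(1),'axes',(q.as_matrix().T@c[:3,:3]).round(2).tolist(),cams.camera_model('wrist')['K'])
to([500,-110,255],14)
E
```

```text
cam in tool [   1.2  -83.2 -142.3] axes [[1.0, -0.0, -0.0], [0.0, 0.95, 0.33], [0.0, -0.33, 0.95]] [[313.46204483   0.         321.08006719]
 [  0.         313.46204483 204.05119151]
 [  0.           0.           1.        ]]
total [-340.6 -441.6  -24. ] [0. 0. 0.] per row [-24.3 -31.5  -1.7] [0. 0. 0.]
```

Run:
```python
from h import *
to([430,-125,260],14)
```

```text
total [-348.  -370.4  -29. ] [0. 0. 0.] per row [-24.9 -26.5  -2.1] [0. 0. 0.]
```

Request:
jog_arm(offset=[[-25, -26.5, -2], [-25, -26.5, -2], [-25, -26.5, -2], [-25, -26.5, -2], [-25, -26.5, -2], [-25, -26.5, -2], [-25, -26.5, -2], [-25, -26.5, -2], [-25, -26.5, -2], [-25, -26.5, -2], [-25, -26.5, -2], [-25, -26.5, -2], [-25, -26.5, -2], [-25, -26.5, -2]], delta_rot=[[0, 0, 0], [0, 0, 0], [0, 0, 0], [0, 0, 0], [0, 0, 0], [0, 0, 0], [0, 0, 0], [0, 0, 0], [0, 0, 0], [0, 0, 0], [0, 0, 0], [0, 0, 0], [0, 0, 0], [0, 0, 0]], jaw=[100, 100, 100, 100, 100, 100, 100, 100, 100, 100, 100, 100, 100, 100])

```text
time: 1.55
tool_pos: [434.8, -107.4, 255.7]
tcp_rot: [180.0, 0.4, -72.5]
ft_force: [0.1, -0.3, -0.3]
finger_gap: 85.1
```

Request:
jog_arm(offset=[[0, 0, 0], [0, 0, 0], [0, 0, 0], [0, 0, 0], [0, 0, 0], [0, 0, 0], [0, 0, 0], [0, 0, 0], [0, 0, 0], [0, 0, 0], [0, 0, 0], [0, 0, 0], [0, 0, 0], [0, 0, 0], [0, 0, 0], [0, 0, 0]], delta_rot=[[0, 0, -8], [0, 0, -8], [0, 0, -8], [0, 0, -8], [0, 0, -8], [0, 0, -8], [0, 0, -8], [0, 0, -8], [0, 0, -8], [0, 0, -8], [0, 0, -8], [0, 0, -8], [0, 0, -8], [0, 0, -8], [0, 0, -8], [0, 0, -8]], jaw=[100, 100, 100, 100, 100, 100, 100, 100, 100, 100, 100, 100, 100, 100, 100, 100])

```text
time: 3.15
tool_pos: [434.0, -100.1, 251.5]
tcp_rot: [-179.2, -0.3, 61.0]
ft_force: [-0.6, 0.3, 0.0]
finger_gap: 85.4
```

Run:
```python
from h import *
print({k:np.round(v,1) for k,v in monitor.sense().items()})
snap('wrist','w1')
```

```text
{'time': np.float64(3.2), 'joint_pos': array([-19.9, -16.9, 106.2,   0.4,  91.4, -80.9]), 'qd': array([ -0. ,  -0. ,   0.2,  -0.1,  -0. , -82.9]), 'joint_efforts': array([  0. , -35.1, -50.4,   0.1,   0.1,   3.1]), 'tool_pos': array([ 434. , -100.1,  251.5]), 'tcp_rot': array([-179.2,   -0.3,   61. ]), 'ft_force': array([-0.6,  0.3,  0. ]), 'wrist_torque': array([-0.,  0., -0.]), 'finger_gap': np.float64(85.4)}
```

View pics/w1.png

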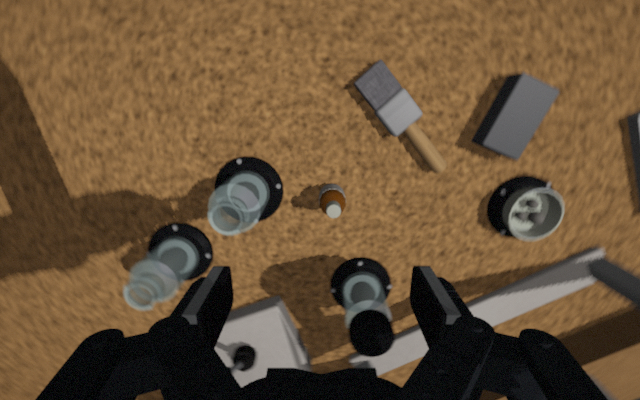

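Run:
```python
from h import *
for f in('w1','top0','side0'):
    Q=pts(f)
    m=(np.hypot(Q[...,0]-609,Q[...,1]+133)<45)&(Q[...,2]>106)&(Q[...,2]<116)
    v,u=np.nonzero(m); (cu,cv_),rr,an=cv2.fitEllipse(cv2.convexHull(np.c_[u,v].astype(np.int32))) if len(u)>10 else ((0,0),0,0)
    print(f,m.sum(),(cu,cv_),np.median(Q[m],0).round(1),'plane111',plane(f,cu,cv_,111).round(1))
    np.save('pics/c_'+f,[cu,cv_])
L=[(f,*np.load('pics/c_'+f+'.npy')) for f in('w1','top0','side0')]
for i,j in((0,1),(0,2),(1,2)): print(cross(L[i],L[j]))
# holder/jar clues, tray corners via rim height: white mask
p,d,K,T=load('top0'); h=cv2.cvtColor(p,cv2.COLOR_RGB2HSV)
m=((h[...,1]<40)&(h[...,2]>140)).astype(np.uint8); m[:, :170]=0; m[:,250:]=0
cs=max(cv2.findContours(m,0,2)[0],key=cv2.contourArea); r_=cv2.minAreaRect(cs); print(r_)
print('tray',plane('top0',*r_[0],14),[plane('top0',*c,14)[:2].round(0) for c in cv2.boxPoints(r_)])
m=((h[...,1]<40)&(h[...,2]>140)).astype(np.uint8); m[:230]=0
Q=pts('top0')
mm=(Q[...,2]>320)&(Q[...,2]<350)&(np.hypot(Q[...,0]-604,Q[...,1]+14)<50)
print('head',np.median(Q[mm],0),Q[mm].min(0),Q[mm].max(0))
z=cv2.imread('pics/w1.png')[180:400,100:420]; cv2.imwrite('pics/z3.png',cv2.resize(z,None,fx=2.5,fy=2.5,interpolation=2))
```

```text
w1 1391 (370.5809020996094, 337.5232849121094) [ 607.1 -134.   110.5] plane111 [ 606.4 -133.8  111. ]
top0 282 (372.4402770996094, 181.31993103027344) [ 609.7 -132.   110.5] plane111 [ 609.2 -132.6  111. ]
side0 432 (371.3034973144531, 254.35910034179688) [ 608.1 -136.9  112.4] plane111 [ 608.1 -135.6  111. ]
(array([ 609.5213069 , -133.8163776 ,  107.51947488]), np.float64(1.6375674379920409))
(array([ 608.42076081, -134.16035792,  109.21816916]), np.float64(0.6967846518279878))
(array([ 609.3834606 , -132.87617673,  108.16580863]), np.float64(0.40100994577984905))
((206.58966064453125, 179.42416381835938), (49.57815170288086, 49.578155517578125), 4.763641834259033)
tray [636.31580652 321.12566908  14.        ] [array([574., 396.]), array([714., 385.]), array([699., 245.]), array([560., 258.])]
head [612.25469702 -14.63676426 333.93328691] [582.07250204 -42.04543308 320.45898164] [653.69993143  12.40909027 339.46353338]
```

View pics/z3.png

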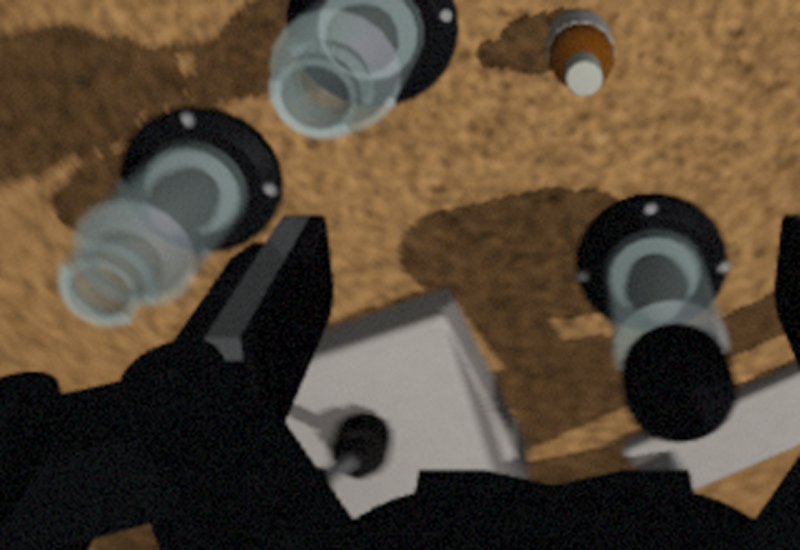

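Run:
```python
from h import *
to([608.5,-133.5,200],10,[180,0,48])
```

```text
total [ 53.5 170.   49.3] [-0.8 -0.2 13.6] per row [ 5.4 17.   4.9] [-0.08 -0.02  1.36]
```

Request:
jog_arm(offset=[[0, 0, 0], [0, 0, 0], [0, 0, 0]], delta_rot=[[0, 0, 8], [0, 0, 8], [0, 0, 0]], jaw=[100, 100, 100])

```text
time: 3.5
tool_pos: [433.6, -99.9, 250.7]
tcp_rot: [-179.1, -0.0, 44.7]
ft_force: [-0.1, 0.5, -1.0]
finger_gap: 85.0
```

Run:
```python
from h import *
print(st()[1],monitor.sense()['tcp_rot'])
to([608.5,-133.5,180],10,[180,0,48])
```

```text
[433.56506241 -99.94072581 250.74336561] [-1.79070141e+02 -1.40808618e-02  4.46597442e+01]
total [100.8 148.   68.4] [-0.9 -0.  -3.3] per row [10.1 14.8  6.8] [-0.09 -0.   -0.33]
```

Request:
jog_arm(offset=[[10, 15, 4], [10, 15, 4], [10, 15, 4], [10, 15, 5], [10, 15, 5], [10, 15, 6], [10, 15, 6], [10, 15, 6], [10, 14, 6], [8, 12, 6], [0, 0, 0]], delta_rot=[[-0.1, 0, 0], [-0.1, 0, 0], [-0.1, 0, 0], [-0.1, 0, 0], [-0.1, 0, 0], [-0.1, 0, 0], [-0.1, 0, 0], [-0.1, 0, 0], [-0.1, 0, 0], [0, 0, 0], [0, 0, 0]], jaw=[100, 100, 100, 100, 100, 100, 100, 100, 100, 100, 100])

```text
time: 4.6
tool_pos: [611.8, -134.0, 193.3]
tcp_rot: [-179.9, 0.0, 46.1]
ft_force: [0.2, 0.7, -1.3]
finger_gap: 85.7
```

Run:
```python
from h import *
print(st()[1],monitor.sense()['tcp_rot'])
to([608.5,-133.5,88],8,[180,0,45])
snap('wrist','w2'); snap('side','s2')
```

```text
[ 611.77204237 -133.98572784  193.32729821] [-1.79900622e+02  4.66401214e-02  4.60936932e+01]
total [ -1.8  -2.5 105.3] [-0.1  0.   1.1] per row [-0.2 -0.3 13.2] [-0.01  0.01  0.14]
```

View pics/w2.png

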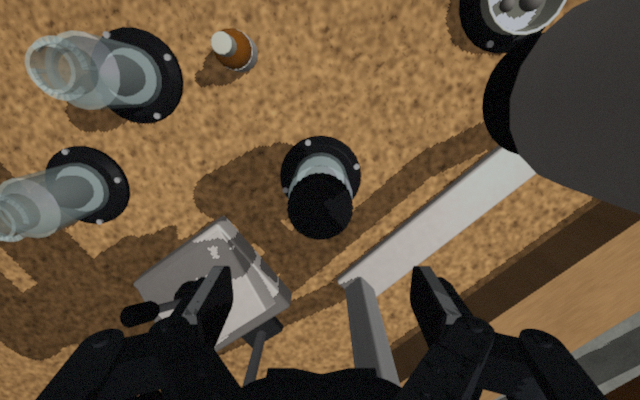

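View pics/s2.png

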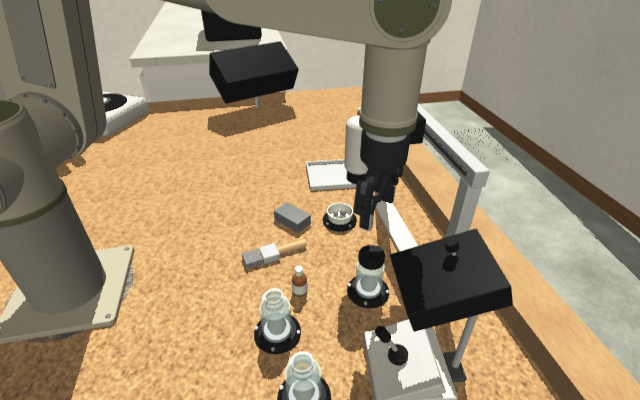

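Run:
```python
from h import *
Q=pts('w2')
m=(np.hypot(Q[...,0]-609,Q[...,1]+133)<45)&(Q[...,2]>106)&(Q[...,2]<116)
v,u=np.nonzero(m); e=cv2.fitEllipse(cv2.convexHull(np.c_[u,v].astype(np.int32)))
print(e,np.median(Q[m],0).round(1),plane('w2',*e[0],110.5).round(1)); print(cross(('w2',*e[0]),('top0',*np.load('pics/c_top0.npy'))))
p=load('w2')[0]; z=p[170:245,280:360].astype(float); z=np.clip(z*4,0,255).astype(np.uint8); cv2.imwrite('pics/z4.png',cv2.resize(z,None,fx=7,fy=7,interpolation=2))
```

```text
((320.0425720214844, 208.13621520996094), (62.831111907958984, 65.84904479980469), 90.19658660888672) [ 608.5 -133.8  110.7] [ 608.4 -133.6  110.5]
(array([ 608.82422325, -133.1229601 ,  110.55452157]), np.float64(1.339286804078841))
```

View pics/z4.png

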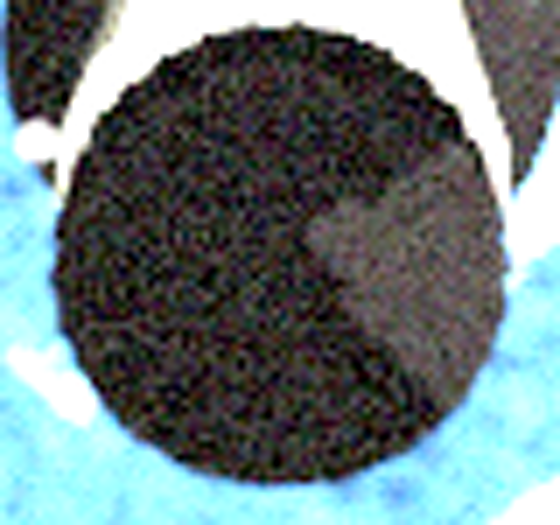

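Request:
jog_arm(offset=[[-1, -1, 14], [-1, -1, 14], [0, -0.5, 14], [0, 0, 14], [0, 0, 14], [0, 0, 14], [0, 0, 10], [0, 0, 5], [0, 0, 0]], delta_rot=[[0, 0, 1], [0, 0, 0], [0, 0, 0], [0, 0, 0], [0, 0, 0], [0, 0, 0], [0, 0, 0], [0, 0, 0], [0, 0, 0]], jaw=[100, 100, 100, 100, 100, 100, 100, 100, 100])

```text
time: 5.6
tool_pos: [604.2, -132.8, 85.7]
tcp_rot: [-179.8, 0.1, 45.0]
ft_force: [0.6, 0.6, 0.4]
finger_gap: 85.5
```

Run:
```python
from h import *
print(st()[1],monitor.sense()['tcp_rot'])
to([608.5,-133.5,88],2,[180,0,45])
```

```text
[ 604.20015052 -132.78303504   85.69775887] [-1.79798118e+02  1.11959828e-01  4.50461530e+01]
total [ 2.5  3.5 -2.3] [-0.2  0.1  0. ] per row [ 1.3  1.8 -1.2] [-0.1   0.06  0.02]
```

Request:
jog_arm(offset=[[2.5, 3.5, -2], [0, 0, 0]], delta_rot=[[0, 0, 0], [0, 0, 0]], jaw=[100, 100])

```text
time: 5.8
tool_pos: [609.4, -133.7, 88.7]
tcp_rot: [-179.9, 0.1, 45.0]
ft_force: [0.2, -0.1, 0.6]
finger_gap: 85.4
```

Request:
jog_arm(offset=[[0, 0, 0], [0, 0, 0], [0, 0, 0], [0, 0, 0], [0, 0, 0], [0, 0, 0]], delta_rot=[[0, 0, 0], [0, 0, 0], [0, 0, 0], [0, 0, 0], [0, 0, 0], [0, 0, 0]], jaw=[50, 45, 45, 45, 45, 45], newtons=40)

```text
time: 6.4
tool_pos: [611.3, -134.2, 91.6]
tcp_rot: [179.9, -0.0, 45.1]
ft_force: [0.2, 0.2, -2.1]
finger_gap: 48.8
```

Request:
jog_arm(offset=[[0, 0, 0], [0, 0, 0], [0, 0, 0], [0, 0, 0], [0, 0, 0]], delta_rot=[[0, 0, -8], [0, 0, -8], [0, 0, -8], [0, 0, -8], [0, 0, -8]], jaw=[45, 45, 45, 45, 45])

```text
time: 6.9
tool_pos: [610.5, -134.0, 91.0]
tcp_rot: [-180.0, -0.0, 86.4]
ft_force: [-1.2, -0.5, 0.8]
finger_gap: 49.0
```

Run:
```python
from h import *
print(st()[1],monitor.sense()['tcp_rot'],monitor.sense()['wrist_torque'],monitor.sense()['joint_pos'])
to([608.5,-133.5,88],4,[180,0,125])
snap('wrist','w3')
```

```text
[ 610.47776511 -133.97751632   90.96509172] [-1.79993380e+02 -7.34055144e-04  8.64072400e+01] [-0.0257792   0.10456985 -0.00738192] [-1.70764901e+01  1.72197387e+01  8.91299509e+01 -8.64787290e-04
  7.36569194e+01 -1.03483487e+02]
total [ 0.4 -2.   3. ] [ -0.   -0.  -38.6] per row [ 0.1 -0.5  0.7] [-0.   -0.   -9.65]
```

View pics/w3.png

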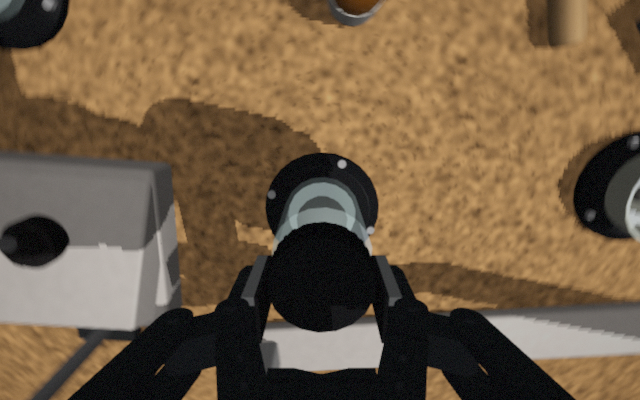

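Request:
jog_arm(offset=[[0, 0, 0], [0, 0, 0.3], [0, 0, 0.3], [0, 0, 0.3], [0, 0, 0.3], [0, 0, 0]], delta_rot=[[0, 0, -8], [0, 0, -8], [0, 0, -8], [0, 0, -8], [0, 0, -8], [0, 0, -1]], jaw=[45, 45, 45, 45, 45, 45])

```text
time: 7.55
tool_pos: [610.7, -134.3, 91.0]
tcp_rot: [180.0, 0.1, 128.2]
ft_force: [0.2, 0.5, -0.7]
finger_gap: 48.6
```

Request:
jog_arm(offset=[[0, 0, 0], [0, 0, 0], [0, 0, 0], [0, 0, 0]], delta_rot=[[0, 0, 0], [0, 0, 0], [0, 0, 0], [0, 0, 0]], jaw=[75, 85, 85, 85])

```text
time: 7.95
tool_pos: [610.5, -134.3, 90.6]
tcp_rot: [-180.0, 0.0, 127.4]
ft_force: [-0.0, 0.8, -1.0]
finger_gap: 72.8
```

Request:
jog_arm(offset=[[0, 0, 0], [0, 0, 0], [0, 0, 0], [0, 0, 0], [0, 0, 0], [0, 0, 0], [0, 0, 0], [0, 0, 0], [0, 0, 0], [0, 0, 0]], delta_rot=[[0, 0, 8], [0, 0, 8], [0, 0, 8], [0, 0, 8], [0, 0, 8], [0, 0, 8], [0, 0, 8], [0, 0, 8], [0, 0, 8], [0, 0, 8]], jaw=[85, 85, 85, 85, 85, 85, 85, 85, 85, 85])

```text
time: 8.95
tool_pos: [610.1, -134.5, 90.1]
tcp_rot: [-180.0, 0.1, 43.6]
ft_force: [0.5, 0.5, -1.2]
finger_gap: 72.4
```

Run:
```python
from h import *
print(st()[1],monitor.sense()['tcp_rot'],monitor.sense()['wrist_torque'],monitor.sense()['joint_pos'])
to([608.5,-133.5,88],2,[180,0,45])
```

```text
[ 610.08999589 -134.49658889   90.05366464] [-1.79999001e+02  5.63049114e-02  4.35662255e+01] [ 0.02637138  0.02305055 -0.03446236] [-1.71046391e+01  1.72597373e+01  8.91831458e+01 -5.06631950e-02
  7.35855737e+01 -6.06565355e+01]
total [-0.5 -1.8  2.1] [-0.   0.1 -1.4] per row [-0.2 -0.9  1. ] [-0.    0.03 -0.72]
```

Request:
jog_arm(offset=[[-0.5, -1.5, 2], [0, 0, 0], [0, 0, 0], [0, 0, 0], [0, 0, 0]], delta_rot=[[0, 0, 0], [0, 0, 0], [0, 0, 0], [0, 0, 0], [0, 0, 0]], jaw=[85, 45, 45, 45, 45])

```text
time: 9.45
tool_pos: [608.8, -133.7, 88.3]
tcp_rot: [180.0, 0.0, 43.9]
ft_force: [0.0, 0.0, -0.8]
finger_gap: 49.1
```

Request:
jog_arm(offset=[[0, 0, 0], [0, 0, 0], [0, 0, 0], [0, 0, 0], [0, 0, 0]], delta_rot=[[0, 0, -5], [0, 0, -5], [0, 0, -5], [0, 0, -5], [0, 0, -3]], jaw=[45, 45, 45, 45, 45])

```text
time: 9.95
tool_pos: [609.1, -134.0, 88.2]
tcp_rot: [180.0, 0.1, 68.1]
ft_force: [0.1, 0.4, 0.2]
finger_gap: 48.9
```

Run:
```python
from h import *
print(st()[1],monitor.sense()['tcp_rot'],monitor.sense()['wrist_torque'],monitor.sense()['joint_pos'])
```

```text
[ 609.05465553 -133.9747338    88.22256914] [1.79953882e+02 5.24434994e-02 6.81084209e+01] [ 0.0666605  -0.04969411 -0.02764664] [-1.70823132e+01  1.71454873e+01  8.95262738e+01 -5.86008825e-02
  7.32866883e+01 -8.51739230e+01]
```

Request:
jog_arm(offset=[[0, 0, 0], [0, 0, 0]], delta_rot=[[0, 0, -4], [0, 0, -4]], jaw=[45, 45])

```text
time: 10.15
tool_pos: [609.2, -134.0, 88.2]
tcp_rot: [179.9, 0.1, 76.5]
ft_force: [0.4, 1.1, -0.4]
finger_gap: 48.8
```

```bash
python3 -c "
from h import *
s=monitor.sense();print(s['tcp_rot'],s['wrist_torque'],s['ft_force'],s['joint_efforts'])"
```

```text
[1.79946934e+02 5.21426895e-02 7.65483629e+01] [ 0.07338003 -0.0452997  -0.01423449] [ 0.35771411  1.07159278 -0.44578465] [-1.72402840e-01 -6.19678617e+01 -4.64287770e+01 -1.22114117e-01
  4.51285439e-02  1.53660581e+00]
```

Request:
jog_arm(offset=[[0, 0, 0], [0, 0, 0]], delta_rot=[[0, 0, -4], [0, 0, -4]], jaw=[45, 45])

```text
time: 10.35
tool_pos: [609.3, -133.9, 88.2]
tcp_rot: [179.9, 0.1, 85.0]
ft_force: [-0.3, 0.5, 1.1]
finger_gap: 49.1
```

```bash
python3 -c "
from h import *
s=monitor.sense();print(s['tcp_rot'],s['wrist_torque'],s['ft_force'],s['joint_efforts'])"
```

```text
[1.79940832e+02 5.36625556e-02 8.50139910e+01] [ 0.09037462 -0.02176105  0.00387767] [-0.33490567  0.51655787  1.07474612] [-2.44185850e-01 -6.19377780e+01 -4.64756584e+01 -1.60327563e-01
 -2.98657338e-02  1.53712772e+00]
```

Request:
jog_arm(offset=[[0, 0, 0]], delta_rot=[[0, 0, -4]], jaw=[45])

```text
time: 10.45
tool_pos: [609.4, -133.9, 88.2]
tcp_rot: [179.9, 0.1, 89.3]
ft_force: [-0.2, 0.5, 1.5]
finger_gap: 49.0
```

```bash
python3 -c "
from h import *
s=monitor.sense();print(s['tcp_rot'],s['wrist_torque'],s['ft_force'],s['joint_efforts'])"
```

```text
[1.79943112e+02 5.36388447e-02 8.92516288e+01] [ 0.0609325  -0.03201514 -0.0313267 ] [-0.19720196  0.45915286  1.5308523 ] [-2.35083885e-01 -6.19293880e+01 -4.64555633e+01 -1.48046566e-01
 -1.61205389e-02  1.53857969e+00]
```

Request:
jog_arm(offset=[[0, 0, 0]], delta_rot=[[0, 0, -4]], jaw=[45])

```text
time: 10.55
tool_pos: [609.4, -133.8, 88.2]
tcp_rot: [179.9, 0.1, 93.5]
ft_force: [-0.3, 0.8, 0.4]
finger_gap: 49.2
```

```bash
python3 -c "
from h import *
s=monitor.sense();print(s['tcp_rot'],s['wrist_torque'],s['ft_force'],s['joint_efforts'])
snap('wrist','w5')"
```

```text
[1.79942816e+02 5.36036794e-02 9.34890264e+01] [0.21938493 0.07374029 0.03004974] [-0.26290168  0.79348773  0.37485919] [-1.94344232e-01 -6.19706941e+01 -4.65051699e+01 -1.65923433e-01
 -4.91710904e-02  1.53305948e+00]
```

View pics/w5.png

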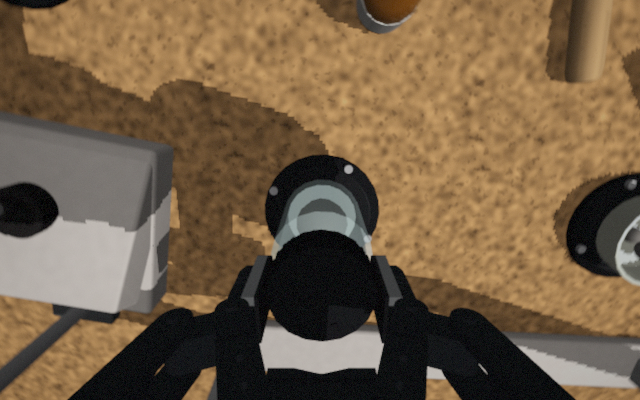

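Request:
jog_arm(offset=[[0, 0, 0], [0, 0, 0], [0, 0, -1.5], [0, 0, -1.5]], delta_rot=[[0, 0, 4], [0, 0, 1], [0, 0, 0], [0, 0, 0]], jaw=[45, 45, 45, 45])

```text
time: 11.0
tool_pos: [608.9, -133.8, 90.8]
tcp_rot: [-180.0, 0.0, 88.6]
ft_force: [0.0, -0.2, -0.7]
finger_gap: 49.1
```

```bash
python3 -c "
from h import *
s=monitor.sense();print(s['tcp_rot'],s['wrist_torque'],s['ft_force'],s['joint_efforts'])"
```

```text
[-1.79988591e+02  3.84454224e-02  8.86333199e+01] [ 0.00875243 -0.01545663 -0.01705888] [ 0.03446102 -0.2355364  -0.70448614] [-7.35870035e-04 -6.23083377e+01 -4.69329393e+01 -7.14667214e-03
 -5.45487762e-02  9.59509285e-02]
```

Rising without resistance; continue lifting.

Request:
jog_arm(offset=[[0, 0, -3], [0, 0, -4], [0, 0, -5], [0, 0, -6], [0, 0, -8], [0, 0, -10], [0, 0, -10], [0, 0, -5]], delta_rot=[[0, 0, 0], [0, 0, 0], [0, 0, 0], [0, 0, 0], [0, 0, 0], [0, 0, 0], [0, 0, 0], [0, 0, 0]], jaw=[45, 45, 45, 45, 45, 45, 45, 45])

```text
time: 11.8
tool_pos: [609.0, -133.8, 146.7]
tcp_rot: [180.0, 0.0, 88.7]
ft_force: [-0.1, -0.1, -0.9]
finger_gap: 49.3
```

```bash
python3 -c "
from h import *
s=monitor.sense();print(s['tcp_rot'],s['wrist_torque'],s['ft_force'],s['joint_pos'])
snap('wrist','w6');snap('side','s6')
to([430,-110,200],10)"
```

```text
[1.79981784e+02 4.71476347e-02 8.87353559e+01] [-0.00894124  0.00169647 -0.00491908] [-0.07117365 -0.07970227 -0.92058219] [-1.70770761e+01  1.40126036e+01  8.68411107e+01 -4.11398738e-02
  7.91159145e+01 -1.05804682e+02]
total [  19.9 -179.7  -53.6] [0. 0. 0.] per row [  2.  -18.   -5.4] [0. 0. 0.]
```

View pics/w6.png

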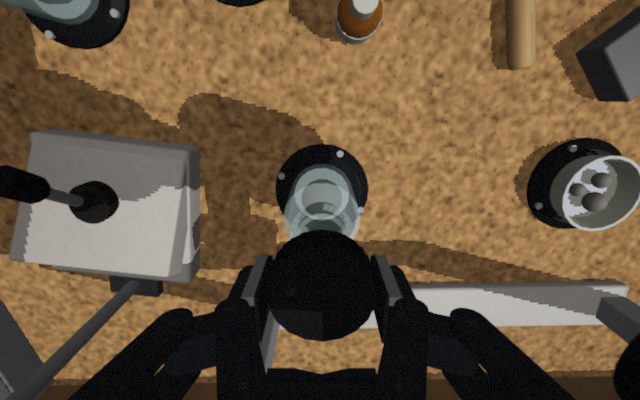

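View pics/s6.png

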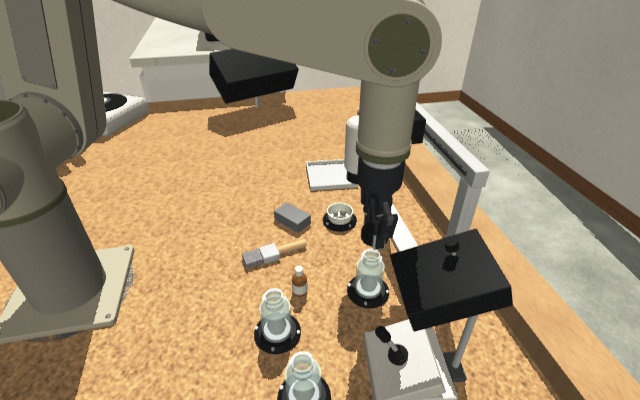

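Request:
jog_arm(offset=[[0, -10, -8], [1, -18, -8], [1, -18, -8], [1, -18, -8], [1, -18, -6], [1, -18, -6], [1, -18, -4], [5, -18, 0], [10, -18, 0], [15, -18, 0], [20, -12, 0]], delta_rot=[[0, 0, 0], [0, 0, 0], [0, 0, 0], [0, 0, 0], [0, 0, 0], [0, 0, 0], [0, 0, 0], [0, 0, 0], [0, 0, 0], [0, 0, 0], [0, 0, 0]], jaw=[45, 45, 45, 45, 45, 45, 45, 45, 45, 45, 45])

```text
time: 13.0
tool_pos: [418.1, -73.1, 191.9]
tcp_rot: [-179.7, -0.0, 88.6]
ft_force: [0.5, -0.1, -0.7]
finger_gap: 48.8
```

Request:
jog_arm(offset=[[25, 0, 0], [25, 0, 0], [25, 0, 0], [25, 0, 0], [25, 0, 0], [25, 0, 0], [25, 0, 0], [25, 0, 0], [25, 0, 0], [25, 0, 0], [25, 0, 0], [25, 0, 0], [20, 0, 0]], delta_rot=[[0, 0, 0], [0, 0, 0], [0, 0, 0], [0, 0, 0], [0, 0, 0], [0, 0, 0], [0, 0, 0], [0, 0, 0], [0, 0, 0], [0, 0, 0], [0, 0, 0], [0, 0, 0], [0, 0, 0]], jaw=[45, 45, 45, 45, 45, 45, 45, 45, 45, 45, 45, 45, 45])

```text
time: 14.3
tool_pos: [421.2, 259.0, 187.7]
tcp_rot: [-179.5, 0.1, 88.4]
ft_force: [0.8, -0.4, -0.0]
finger_gap: 49.0
```

```bash
python3 -c "
from h import *
s=monitor.sense();print(s['tool_pos'],s['tcp_rot'],s['finger_gap'],s['ft_force'],s['joint_pos'])
to([636,321,100],10,[180,0,95])"
```

```text
[421.23889164 259.00762657 187.71573019] [-1.79545836e+02  6.82757524e-02  8.84241414e+01] 49.039017414571276 [ 0.79052357 -0.35465705 -0.02297564] [ 25.53468269  -7.2361713  104.57196444   0.14725906  83.09960864
 -62.90743581]
total [ 68.  213.7  85.9] [-0.5  0.  -6.6] per row [ 6.8 21.4  8.6] [-0.05  0.   -0.66]
```

Request:
jog_arm(offset=[[6.5, 20, 4], [6.5, 20, 6], [6.5, 20, 8], [6.5, 20, 8], [6.5, 20, 8], [6.5, 20, 8], [6.5, 20, 8], [6.5, 20, 8], [6.5, 20, 8], [6, 18, 8], [0, 8, 6], [0, 0, 0]], delta_rot=[[-0.1, 0, -0.6], [-0.1, 0, -0.6], [-0.1, 0, -0.6], [-0.1, 0, -0.6], [-0.1, 0, -0.6], [0, 0, -0.6], [0, 0, -0.6], [0, 0, -0.6], [0, 0, -0.6], [0, 0, -0.6], [0, 0, 0], [0, 0, 0]], jaw=[45, 45, 45, 45, 45, 45, 45, 45, 45, 45, 45, 45])

```text
time: 15.5
tool_pos: [628.7, 334.0, 96.1]
tcp_rot: [-179.6, 0.2, 95.0]
ft_force: [-0.4, 0.2, -0.7]
finger_gap: 49.0
```

```bash
python3 -c "
from h import *
s=monitor.sense();print(s['tool_pos'],s['tcp_rot'],s['finger_gap'],s['ft_force'],s['joint_pos'])
snap('wrist','w7');snap('top','t7')
to([636,321,20],10,[180,0,95])"
```

```text
[628.65184526 333.95819433  96.06271919] [-179.57144483    0.18098289   94.96418888] 48.95852592149741 [-0.41321049  0.1941791  -0.65885188] [ 2.38705938e+01  3.00685057e+01  7.20796679e+01 -3.30376938e-02
  7.83159048e+01 -7.10860966e+01]
total [-13.6   7.2  77.4] [-0.4  0.2 -0. ] per row [-1.4  0.7  7.7] [-0.04  0.02 -0.  ]
```

View pics/w7.png

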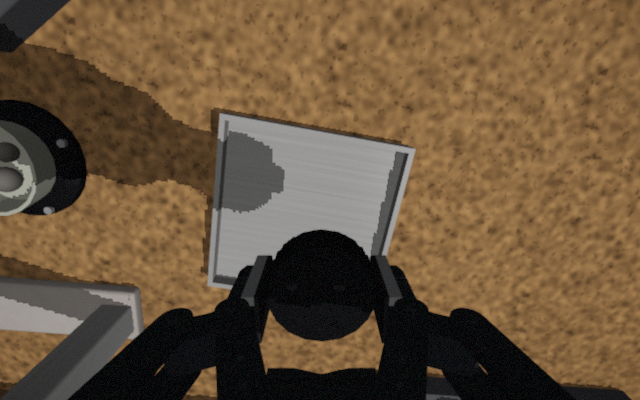

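View pics/t7.png

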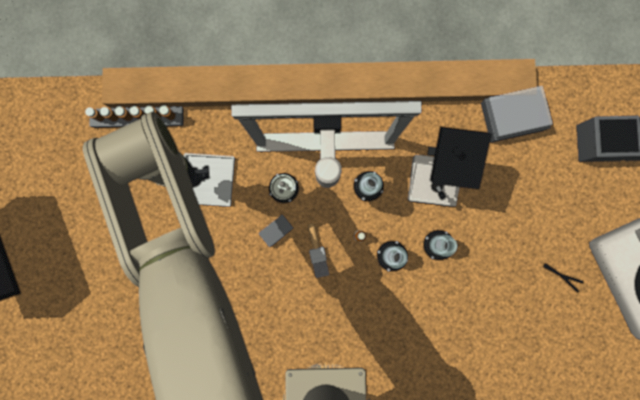

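```bash
python3 -c "
from h import *
a,b,c=[plane('w7',u,v,14) for u,v in((221,110),(414,149),(208,288))]
print(a,b,c,(b+c)/2)"
```

```text
[558.95326798 257.20692131  14.        ] [573.85474427 394.25634008  14.        ] [702.51315376 244.36519093  14.        ] [638.18394901 319.3107655   14.        ]
```

Request:
jog_arm(offset=[[-2, 1, 10], [-2, 1, 10], [-2, 1, 10], [-2, 1, 10], [-2, 1, 10], [-2, 1, 10], [-1, 1, 8], [0, 0, 4], [0, 0, 0]], delta_rot=[[-0.1, 0, 0], [-0.1, 0, 0], [-0.1, 0, 0], [-0.1, 0, 0], [0, 0, 0], [0, 0, 0], [0, 0, 0], [0, 0, 0], [0, 0, 0]], jaw=[45, 45, 45, 45, 45, 45, 45, 45, 45])

```text
time: 16.5
tool_pos: [634.8, 319.7, 19.8]
tcp_rot: [180.0, 0.2, 95.0]
ft_force: [-0.2, -0.6, -1.7]
finger_gap: 48.8
```

Request:
jog_arm(offset=[[0, 1, 5], [0, 1, 4], [0, 0, 3], [0, 0, 2]], delta_rot=[[0, -0.1, 0], [0, -0.1, 0], [0, 0, 0], [0, 0, 0]], jaw=[45, 45, 45, 45])

```text
time: 16.9
tool_pos: [638.1, 320.6, 6.3]
tcp_rot: [179.8, 0.3, 95.0]
ft_force: [0.3, -0.5, -0.1]
finger_gap: 48.9
```

Request:
jog_arm(offset=[[0, 0, 1], [0, 0, 1]], delta_rot=[[0, 0, 0], [0, 0, 0]], jaw=[45, 45])

```text
time: 17.1
tool_pos: [638.2, 320.8, 4.2]
tcp_rot: [179.8, 0.3, 95.0]
ft_force: [-0.8, -0.4, -0.7]
finger_gap: 49.4
```

Request:
jog_arm(offset=[[0, 0, 1], [0, 0, 1]], delta_rot=[[0, 0, 0], [0, 0, 0]], jaw=[45, 45])

```text
time: 17.3
tool_pos: [638.3, 320.9, 2.4]
tcp_rot: [179.8, 0.3, 95.0]
ft_force: [-0.2, -0.8, -1.2]
finger_gap: 49.0
```

Request:
jog_arm(offset=[[0, 0, 0.8]], delta_rot=[[0, 0, 0]], jaw=[45])

```text
time: 17.4
tool_pos: [638.4, 320.9, 1.6]
tcp_rot: [179.8, 0.3, 95.0]
ft_force: [-0.0, 0.2, -0.4]
finger_gap: 48.7
```

Request:
jog_arm(offset=[[0, 0, 0.8]], delta_rot=[[0, 0, 0]], jaw=[45])

```text
time: 17.5
tool_pos: [638.5, 320.9, 1.5]
tcp_rot: [179.8, 0.3, 95.0]
ft_force: [-3.6, -2.9, 7.4]
finger_gap: 49.3
```

Request:
jog_arm(offset=[[0, 0, 0.8]], delta_rot=[[0, 0, 0]], jaw=[45])

```text
time: 17.6
tool_pos: [638.5, 321.0, 1.5]
tcp_rot: [179.8, 0.3, 95.0]
ft_force: [-4.0, -2.4, 6.2]
finger_gap: 49.1
```

```bash
python3 -c "
from h import *
s=monitor.sense();print(s['tool_pos'],s['tcp_rot'],s['finger_gap'],s['ft_force'])
snap('wrist','w8')"
```

```text
[638.4830311  320.97100932   1.48891865] [179.79259528   0.30878809  95.00264068] 49.087595472623285 [-3.98263402 -2.37028003  6.22589731]
```

View pics/w8.png

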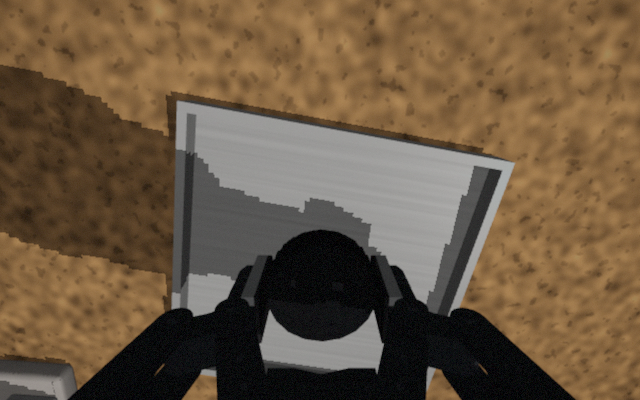

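Touchdown (7 N at TCP z 1.5, matching the expected height). Release and rise.

Request:
jog_arm(offset=[[0, 0, 0], [0, 0, 0], [0, 0, 0], [0, 0, 0], [0, 0, -5], [0, 0, -10], [0, 0, -15], [0, 0, -20], [0, 0, -20], [0, 0, -20]], delta_rot=[[0, 0, 0], [0, 0, 0], [0, 0, 0], [0, 0, 0], [0, 0, 0], [0, 0, 0], [0, 0, 0], [0, 0, 0], [0, 0, 0], [0, 0, 0]], jaw=[65, 78, 78, 78, 78, 78, 78, 78, 78, 78])

```text
time: 18.65
tool_pos: [636.7, 320.8, 95.5]
tcp_rot: [180.0, 0.4, 95.0]
ft_force: [0.3, 0.0, 0.3]
finger_gap: 66.7
```

Run:
```python
from h import *
s=monitor.sense();print(s['tool_pos'],s['tcp_rot'],s['finger_gap'],s['ft_force'])
snap('wrist','w9')
Q=pts('w9'); p=load('w9')[0]
m=(np.hypot(Q[...,0]-638,Q[...,1]-321)<24)&(p.max(-1)<70)&(Q[...,2]<40); A=Q[m]
n=np.linalg.lstsq(np.c_[A[:,:2],np.ones(len(A))],A[:,2],rcond=None)[0]
print(m.sum(),np.median(A,0),'slopes deg',np.degrees(n[:2]))
to([430,240,200],10,[180,0,90])
# lever knob
for f in('side0','top0'):
    Q=pts(f); p=load(f)[0]
    m=(np.hypot(Q[...,0]-570,Q[...,1]+280)<70)&(Q[...,2]>95)&(Q[...,2]<135)&(p.max(-1)<90)
    print(f,m.sum(),Q[m].mean(0).round(1) if m.any() else 0,Q[m].min(0),Q[m].max(0))
    v,u=np.nonzero(m); print(u.mean(),v.mean(),u.min(),u.max(),v.min(),v.max())
```

```text
[636.67819261 320.79805741  95.5474805 ] [179.98825191   0.37280007  94.99506771] 66.73639003604595 [0.25161637 0.03556621 0.3403857 ]
3331 [635.81176786 320.74304181  23.64764924] slopes deg [5.42143311 0.09012022]
total [ -63.7 -214.7 -100.2] [0.4 0.2 5. ] per row [ -6.4 -21.5 -10. ] [0.04 0.02 0.5 ]
side0 175 [ 567.4 -312.7  120.3] [ 556.52741545 -318.9096329    95.79303408] [ 580.90302838 -299.70266026  130.94149891]
382.50857142857143 333.72 375 390 326 342
top0 50 [ 570.2 -306.9  120.3] [ 558.67005347 -314.75743219  105.5005504 ] [ 580.90461738 -299.51178344  130.72646143]
441.58 194.6 438 445 191 199
```

View pics/w9.png

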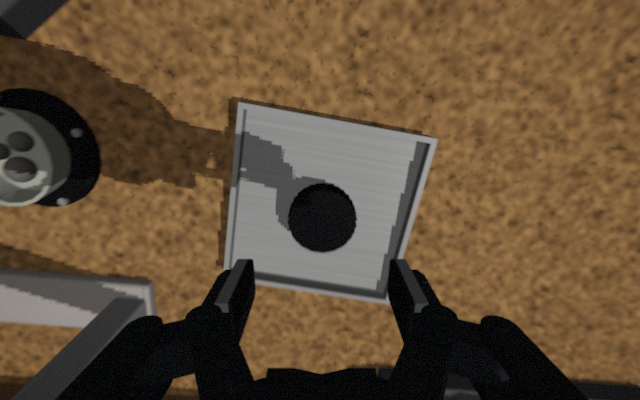

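```bash
python3 - <<'E'
from h import *
for f in('side0','top0','w6','w3'):
    Q=pts(f); p=load(f)[0].astype(int); d=load(f)[1]
    m=(abs(Q[...,0]-600)<80)&(abs(Q[...,1]+300)<80)&(Q[...,2]>25)&(Q[...,2]<75)&(p.min(-1)>80)&(p.max(-1)-p.min(-1)<30)&(d>0)
    A=Q[m]
    for _ in range(4):
        n=np.linalg.lstsq(np.c_[A[:,:2],np.ones(len(A))],A[:,2],rcond=None)[0]
        e=A[:,2]-np.c_[A[:,:2],np.ones(len(A))]@n; A=A[abs(e)<3]
    print(f,len(A),'uphill dir deg',np.degrees(np.arctan2(n[1],n[0])).round(1),'slope',np.degrees(np.hypot(*n[:2])).round(1), A.mean(0).round(1))
    r_=cv2.minAreaRect(A[:,:2].astype(np.float32)); print('  rect',r_)
E
python3 - <<'E'
import cv2
a=cv2.imread('pics/side0.png')[310:400,350:460]; cv2.imwrite('pics/z5.png',cv2.resize(a,None,fx=6,fy=6,interpolation=2))
E
```

```text
side0 664 uphill dir deg -5.8 slope 17.5 [ 588.2 -331.6   44.5]
  rect ((591.5679321289062, -316.05450439453125), (55.411922454833984, 127.25550842285156), 0.9724969863891602)
top0 368 uphill dir deg -7.3 slope 15.6 [ 584.4 -304.3   38.6]
  rect ((586.9773559570312, -299.45977783203125), (152.85659790039062, 80.57353973388672), 56.0877571105957)
w6 10015 uphill dir deg -9.7 slope 24.2 [ 592.1 -314.    43.2]
  rect ((604.1416625976562, -314.9301452636719), (126.8798599243164, 98.34870910644531), 81.67133331298828)
w3 11134 uphill dir deg -10.8 slope 24.6 [ 599.2 -298.4   45.3]
  rect ((606.5820922851562, -297.5968017578125), (93.7026596069336, 97.5792465209961), 81.8753890991211)
```

View pics/z5.png

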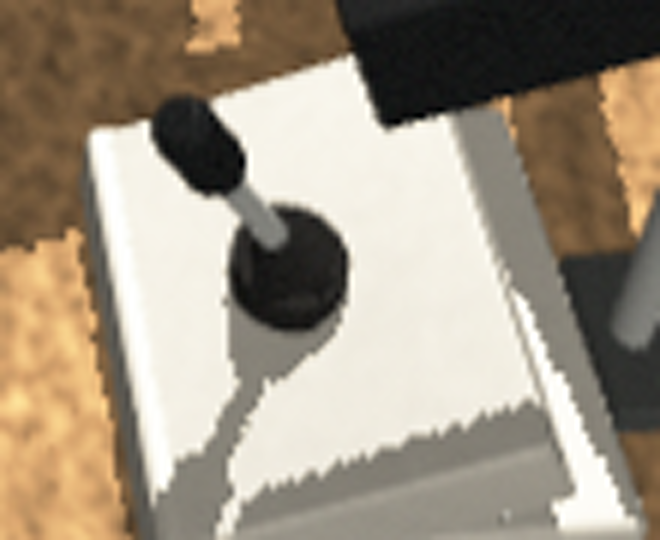

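Run:
```python
from h import *
import itertools
for f,(u,v) in dict(w2=(145,312),w3=(35,240),top0=(440,195)).items():
    p=load(f)[0]; 
    a=cv2.resize(cv2.cvtColor(p,4)[max(v-40,0):v+40,max(u-50,0):u+50],None,fx=4,fy=4,interpolation=2); a=np.clip(a.astype(int)*2,0,255).astype(np.uint8)
    cv2.imwrite(f'pics/k_{f}.png',a); print(f,max(u-50,0),max(v-40,0),a.shape)
a=[cv2.imread(f'pics/k_{f}.png') for f in('w2','w3')]
h=max(x.shape[0] for x in a); a=[cv2.copyMakeBorder(x,0,h-x.shape[0],0,10,0) for x in a]
cv2.imwrite('pics/k.png',np.hstack(a)[:, :800]); print(np.hstack(a).shape)
```

```text
w2 95 272 (320, 400, 3)
w3 0 200 (320, 340, 3)
top0 390 155 (320, 400, 3)
(320, 760, 3)
```

View pics/k.png

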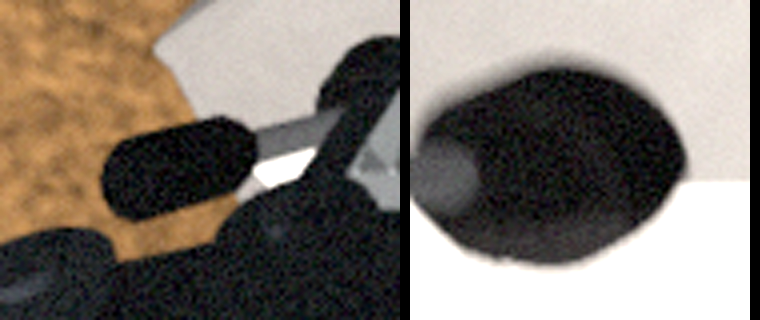

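Run:
```python
from h import *
print(cross(('w2',139.8,313.8),('side0',383.7,334.4)))
print(cross(('w2',139.8,313.8),('top0',441,195)),cross(('side0',383.7,334.4),('top0',441,195)))
```

```text
(array([ 570.43571751, -309.91831825,  113.49969361]), np.float64(1.0343747406088308))
(array([ 569.57588216, -306.39288553,  116.67800447]), np.float64(0.17613048750757404)) (array([ 570.85400233, -308.20744386,  111.02207084]), np.float64(1.8396282553141992))
```

Request:
jog_arm(offset=[[-3, -10, -15], [-6, -20, -15], [-6, -20, -15], [-6, -22, -12], [-6, -22, -12], [-6, -22, -10], [-6, -22, -10], [-10, -22, -5], [-15, -22, -2], [-20, -22, 0], [-25, -15, 0]], delta_rot=[[0, 0, 0.5], [0, 0, 0.5], [0, 0, 0.5], [0, 0, 0.5], [0, 0, 0.5], [0, 0, 0.5], [0, 0, 0.5], [0, 0, 0.5], [0, 0, 0.5], [0, 0, 0.5], [0, 0, 0]], jaw=[70, 53, 53, 53, 53, 53, 53, 53, 53, 53, 53])

```text
time: 19.8
tool_pos: [420.3, 204.8, 216.0]
tcp_rot: [178.1, -0.4, 89.9]
ft_force: [-0.9, -0.2, 0.1]
finger_gap: 45.2
```

Request:
jog_arm(offset=[[-30, 0, 0], [-30, 0, 0], [-30, 0, 0], [-30, 0, 0], [-30, 0, 0], [-30, 0, 0], [-30, 0, 0], [-30, 0, 0], [-30, 0, 0], [-30, 0, 0], [-30, 0, 0], [-30, 0, 0], [-30, 0, 0], [-20, 0, 0]], delta_rot=[[0, 0, 0], [0, 0, 0.5], [0, 0, 0.5], [0, 0, 0.5], [0, 0, 0.5], [0, 0, 0.5], [0, 0, 0.5], [0, 0, 0.5], [0, 0, 0.5], [0, 0, 0.5], [0, 0, 0.5], [0, 0, 0.5], [0, 0, 0.5], [0, 0, 0.5]], jaw=[53, 53, 53, 53, 53, 53, 53, 53, 53, 53, 53, 53, 53, 53])

```text
time: 21.2
tool_pos: [400.2, -221.0, 232.6]
tcp_rot: [176.2, -0.5, 83.4]
ft_force: [-0.5, -0.1, -0.6]
finger_gap: 45.1
```

```bash
cat >> h.py <<'E'
def pose(az,tilt):
    a=np.radians(az);t=np.radians(tilt)
    z=np.array([np.sin(t)*np.cos(a),np.sin(t)*np.sin(a),-np.cos(t)]); x=np.array([-np.sin(a),np.cos(a),0]); y=np.cross(z,x)
    return R.from_matrix(np.c_[x,y,z])
KN=np.array([570.3,-309.5,113.4])
E
python3 -c "
from h import *
s=monitor.sense();print(s['tool_pos'],s['tcp_rot'],s['finger_gap'],s['ft_force'],s['joint_pos'])
q=pose(-8,35); z=q.as_matrix()[:,2]; e=q.as_euler('xyz',degrees=True); print(q.as_matrix().round(2),e)
to(KN-z*120,10,e)"
```

```text
[ 400.18225019 -221.00538078  232.60465602] [176.19248095  -0.49328198  83.44480166] 45.14425034611547 [-0.47200036 -0.13381242 -0.57963435] [ -37.24381668  -18.84128305  109.79850841    2.37146991   86.02151047
 -120.77438499]
[[ 0.14  0.81  0.57]
 [ 0.99 -0.11 -0.08]
 [ 0.    0.57 -0.82]] [145.   0.  82.]
total [-66.9 108.7  27.6] [-31.2  -1.    1.2] per row [-6.7 10.9  2.8] [-3.12 -0.1   0.12]
```

Request:
jog_arm(offset=[[-12, 12, 0], [-12, 14, 2], [-12, 14, 4], [-12, 14, 4], [-10, 14, 5], [-8, 12, 5], [0, 0, 0], [0, 0, 0], [0, 0, 0], [0, 0, 0], [0, 0, 0]], delta_rot=[[0, 0, 0], [0, 0, 0], [0, 0, 0], [0, 0, 0], [0, 0, 0], [0, 0, 0], [-7, 0, 0], [-7, 0, 0], [-7, 0, 0], [-7, 0, 0], [-3, 0, 0]], jaw=[53, 53, 53, 53, 53, 53, 53, 53, 53, 53, 53])

```text
time: 22.3
tool_pos: [478.8, -305.6, 227.8]
tcp_rot: [143.6, 0.1, 83.2]
ft_force: [0.1, 0.9, -0.4]
finger_gap: 45.2
```

```bash
python3 -c "
from h import *
s=monitor.sense();print(s['tool_pos'],s['tcp_rot'],s['finger_gap'],s['ft_force'],s['joint_pos'])
q=pose(-8,35); z=q.as_matrix()[:,2]; e=q.as_euler('xyz',degrees=True)
to(KN-z*100,5,e)
snap('wrist','w10'); snap('side','s10')"
```

```text
[ 478.78956319 -305.57182379  227.84863057] [1.43601932e+02 1.10427347e-01 8.32131552e+01] 45.19060994844348 [ 0.06451364  0.91865451 -0.44157555] [ -54.29186094  -25.82281265  122.85239393   30.20947529   60.16657988
 -147.49206153]
total [ 8.2  8.1 46.3] [ 1.4 -0.6  1. ] per row [1.6 1.6 9.3] [ 0.28 -0.12  0.21]
```

View pics/w10.png

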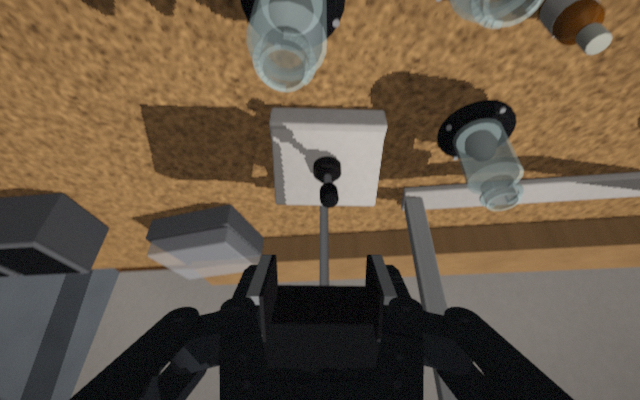

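View pics/s10.png

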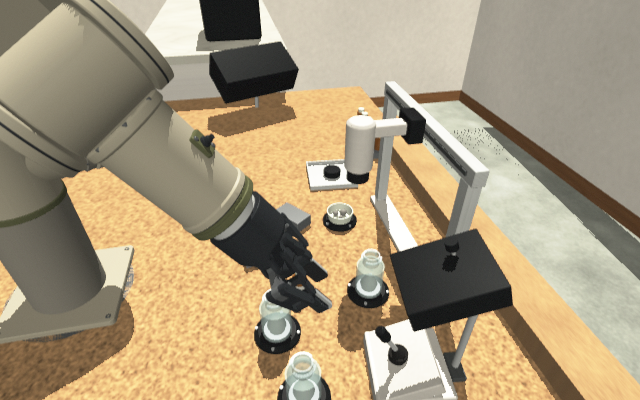

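Request:
jog_arm(offset=[[1.5, 1.5, 12], [1.5, 1.5, 16], [1.5, 1.5, 16], [1.5, 1.5, 16], [1.5, 1.5, 16], [1, 1, 14], [0, 0, 8], [0, 0, 0]], delta_rot=[[0.3, 0, 0], [0.3, 0, 0], [0.3, 0, 0], [0.3, 0, 0], [0.2, 0, 0], [0, 0, 0], [0, 0, 0], [0, 0, 0]], jaw=[53, 53, 53, 53, 53, 53, 53, 53])

```text
time: 23.2
tool_pos: [554.3, -305.7, 155.8]
tcp_rot: [145.5, 0.6, 83.6]
ft_force: [0.2, 1.3, -0.1]
finger_gap: 45.4
```

```bash
python3 -c "
from h import *
s=monitor.sense();print(s['tool_pos'],s['tcp_rot'],s['finger_gap'],s['ft_force'],s['joint_pos'])
q=pose(-8,35); z=q.as_matrix()[:,2]; e=q.as_euler('xyz',degrees=True)
to(KN+z*12,5,e)
snap('wrist','w11')"
```

```text
[ 554.25566268 -305.65962875  155.84134466] [145.48386935   0.62069013  83.61736169] 45.35922081284104 [ 0.24822003  1.30497742 -0.09128028] [ -45.2427396   -10.14719241  117.63148463   28.1441496    47.64454573
 -143.64497116]
total [ -1.7 -10.5  56.3] [-0.5 -0.4  1.7] per row [-0.3 -2.1 11.3] [-0.1  -0.08  0.34]
```

View pics/w11.png

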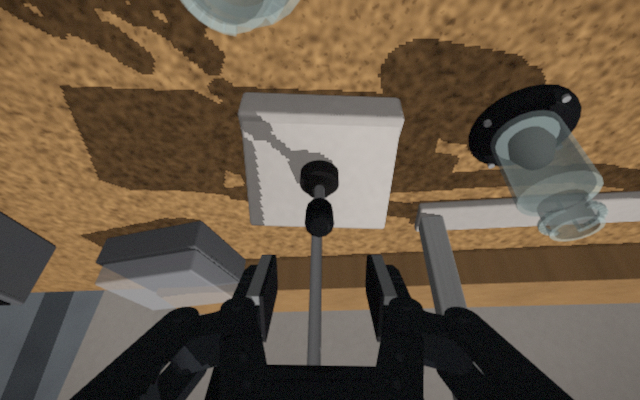

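```bash
python3 -c "
from h import *
print(cross(('w11',319,216),('side0',383.7,334.4)),cross(('w11',319,216),('w10',329,195)))"
```

```text
(array([ 570.78279214, -310.03051143,  112.15482081]), np.float64(1.8771675153824916)) (array([ 584.16338742, -312.00699838,  102.54699305]), np.float64(1.099967331126912))
```

Request:
jog_arm(offset=[[-0.5, -4, 6], [-0.5, -4, 8], [0, -2.5, 10], [0, 0, 10], [0, 0, 5], [0, 0, 0]], delta_rot=[[-0.2, 0, 0.4], [-0.2, 0, 0.4], [0, 0, 0.4], [0, 0, 0.4], [0, 0, 0], [0, 0, 0]], jaw=[53, 53, 53, 53, 53, 53])

```text
time: 23.85
tool_pos: [568.6, -310.1, 116.9]
tcp_rot: [144.9, -0.3, 82.1]
ft_force: [-0.3, 0.3, -0.3]
finger_gap: 45.5
```

```bash
python3 -c "
from h import *
s=monitor.sense();print(s['tool_pos'],s['tcp_rot'],s['finger_gap'],s['ft_force'],s['joint_pos'])
q=pose(-8,35); z=q.as_matrix()[:,2]; e=q.as_euler('xyz',degrees=True)
to(KN+z*12,5,e)
snap('wrist','w12');snap('side','s12')"
```

```text
[ 568.60421218 -310.10441015  116.91073955] [144.94171003  -0.26817745  82.09863642] 45.54295893726231 [-0.33850062  0.28463495 -0.32767666] [ -44.4869117    -4.85711729  117.55296037   30.86020914   42.33305441
 -145.00310307]
total [ 0.8 -0.7 15.8] [ 0.1 -0.3 -0.1] per row [ 0.2 -0.1  3.2] [ 0.01 -0.06 -0.01]
```

View pics/w12.png

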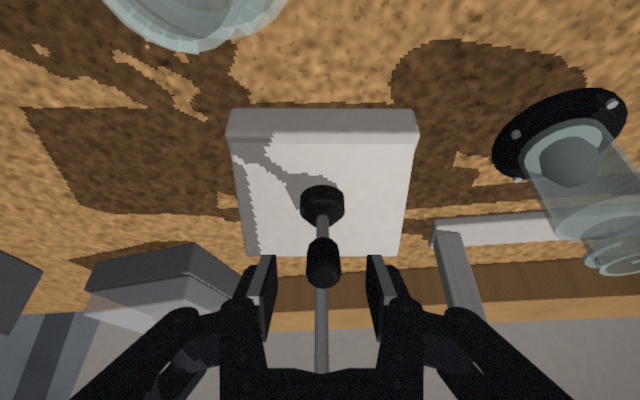

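View pics/s12.png

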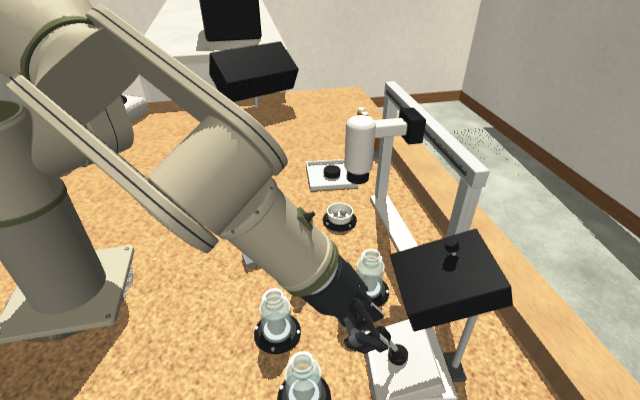

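Request:
jog_arm(offset=[[0, 0, 8], [0, 0, 8], [0, 0, 0], [0, 0, 0]], delta_rot=[[0, 0, 0], [0, 0, 0], [0, 0, 0], [0, 0, 0]], jaw=[53, 45, 33, 33])

```text
time: 24.35
tool_pos: [579.1, -312.2, 104.8]
tcp_rot: [144.8, -0.2, 82.1]
ft_force: [0.1, -0.1, 0.2]
finger_gap: 28.0
```

```bash
python3 -c "
from h import *
s=monitor.sense();print(s['tool_pos'],s['tcp_rot'],s['finger_gap'],s['ft_force'],s['joint_pos'])
q=pose(-8,35); z=q.as_matrix()[:,2]; e=q.as_euler('xyz',degrees=True)
to(KN+z*12,5,e)
snap('wrist','w13')"
```

```text
[ 579.11188278 -312.17333778  104.78763276] [144.81205615  -0.1640087   82.10618398] 27.969709503233208 [ 0.05004142 -0.08069032  0.24453588] [ -43.7583708    -2.27368767  116.58682364   31.54444309   40.46329433
 -145.5406062 ]
total [ 1.4 -2.5 -0.3] [ 0.2 -0.2 -0. ] per row [ 0.3 -0.5 -0.1] [ 0.04 -0.04 -0.  ]
```

View pics/w13.png

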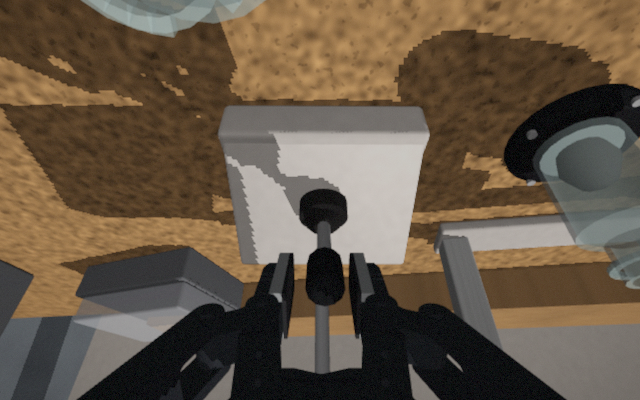

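Request:
jog_arm(offset=[[-5, -2, 0], [-4, 0, 0], [-4, 0, 0]], delta_rot=[[0, 0, 0], [0, 4, 0], [0, 4, 0]], jaw=[33, 33, 33])

```text
time: 24.7
tool_pos: [580.5, -317.3, 108.1]
tcp_rot: [145.6, -6.9, 86.1]
ft_force: [-0.8, 0.3, -0.4]
finger_gap: 28.2
```

```bash
python3 -c "
from h import *
s=monitor.sense();print(s['tool_pos'],s['tcp_rot'],s['finger_gap'],s['ft_force'],s['joint_pos'])"
```

```text
[ 580.45582868 -317.31423464  108.14454925] [145.62327125  -6.94206085  86.06135762] 28.15821035074773 [-0.75652667  0.26345107 -0.41302318] [ -48.17767418    3.08190313  110.71337757   37.13751847   50.43032759
 -152.28841274]
```

Joint 6 has reached its limit; I'll undo the tilt and push by translation alone.

Request:
jog_arm(offset=[[0, 0, 0], [0, 0, 0], [0, 0, 0]], delta_rot=[[0, -4, 2], [0, -4, 2], [0, 0, 2]], jaw=[33, 33, 33])

```text
time: 25.0
tool_pos: [580.0, -320.5, 108.3]
tcp_rot: [146.4, -3.8, 76.1]
ft_force: [0.3, 2.2, -0.4]
finger_gap: 28.6
```

```bash
python3 -c "
from h import *
s=monitor.sense();print(s['tool_pos'],s['tcp_rot'],s['finger_gap'],s['ft_force'],s['joint_pos'])
q=pose(-8,35); z=q.as_matrix()[:,2]; e=q.as_euler('xyz',degrees=True)
to(KN+z*12,5,e)
snap('wrist','w14')"
```

```text
[ 579.97036689 -320.46860788  108.26417894] [146.43619942  -3.76771509  76.13061895] 28.554681750397208 [ 0.33442567  2.22757984 -0.44644352] [ -43.68204573   -1.26925     114.57563535   28.87417292   41.88191166
 -136.17082217]
total [ 8.7 -7.2  1.5] [-1.2  0.2 -7. ] per row [ 1.7 -1.4  0.3] [-0.25  0.04 -1.39]
```

View pics/w14.png

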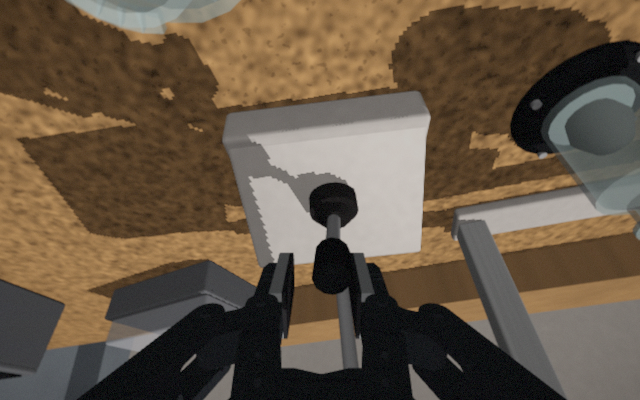

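Request:
jog_arm(offset=[[-2, -3, 2], [-4, -2, 1], [-4, 0, 0]], delta_rot=[[0, 0, 0], [0, 0, 0], [0, 0, 0]], jaw=[33, 33, 33])

```text
time: 25.35
tool_pos: [576.3, -328.7, 103.7]
tcp_rot: [146.3, -4.0, 76.3]
ft_force: [4.7, 7.6, 1.0]
finger_gap: 28.2
```

```bash
python3 -c "
from h import *
s=monitor.sense();print(s['tool_pos'],s['tcp_rot'],s['finger_gap'],s['ft_force'],s['joint_pos'])
q=pose(-8,35); z=q.as_matrix()[:,2]; e=q.as_euler('xyz',degrees=True)
to(KN+z*12,5,e)"
```

```text
[ 576.28523995 -328.70077855  103.65268684] [146.27671554  -3.96097026  76.31887198] 28.23529715560266 [4.74870401 7.61838897 1.04344947] [ -44.91748125   -0.45516219  114.39357902   30.25262177   41.98596747
 -138.4801776 ]
total [17.9 -3.7 -0.8] [-1.1 -0.1 -6.9] per row [ 3.6 -0.7 -0.2] [-0.22 -0.01 -1.38]
```

Request:
jog_arm(offset=[[-4, 0, 0.5], [-4, 0, 0.5]], delta_rot=[[0, 0, 0], [0, 0, 0]], jaw=[33, 33])

```text
time: 25.55
tool_pos: [575.8, -335.3, 102.7]
tcp_rot: [146.2, -4.2, 76.5]
ft_force: [4.3, 10.9, 3.7]
finger_gap: 28.3
```

```bash
python3 -c "
from h import *
s=monitor.sense();print(s['tool_pos'],s['tcp_rot'],s['finger_gap'],s['ft_force'],s['joint_pos'])
q=pose(-8,35); z=q.as_matrix()[:,2]; e=q.as_euler('xyz',degrees=True)
to(KN+z*12,5,e)
snap('wrist','w15');snap('side','s15')"
```

```text
[ 575.80065121 -335.26837282  102.68010055] [146.21924321  -4.17863574  76.51133677] 28.334076242309262 [ 4.25662886 10.88730492  3.66914035] [ -45.7087208     0.33943744  113.74952281   31.03053379   42.41372576
 -139.80292586]
total [24.4 -4.2 -1.8] [-1.  -0.3 -6.9] per row [ 4.9 -0.8 -0.4] [-0.2  -0.07 -1.38]
```

View pics/w15.png

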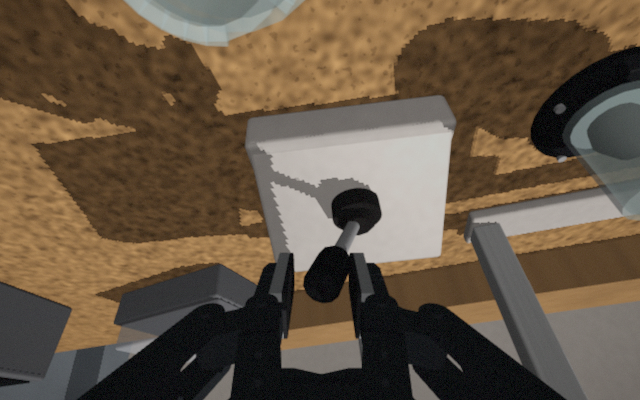

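View pics/s15.png

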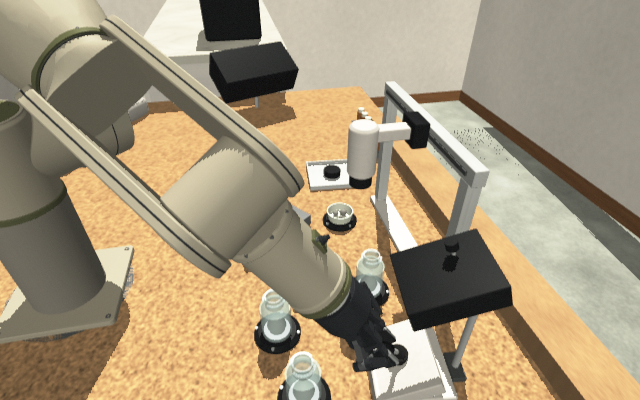

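Request:
jog_arm(offset=[[-3, 0, 0.5], [0, 0, 0], [0, 0, 0], [0, 0, 0], [0, 0, 0], [0, 0, 0], [0, 0, 0], [0, 0, 0]], delta_rot=[[0, 0, 0], [0, 0, 0], [0, 0, 0], [0, 0, 0], [0, 0, 0], [0, 0, 0], [0, 0, 0], [0, 0, 0]], jaw=[33, 33, 33, 33, 33, 33, 33, 33])

```text
time: 26.45
tool_pos: [576.7, -332.3, 102.8]
tcp_rot: [146.2, -5.0, 77.3]
ft_force: [-1.0, 7.7, 4.9]
finger_gap: 28.5
```

```bash
python3 -c "
from h import *
s=monitor.sense();print(s['tool_pos'],s['tcp_rot'],s['finger_gap'],s['ft_force'],s['joint_pos'])
snap('wrist','w16');snap('top','t16')
Q=pts('t16')
mm=(Q[...,2]>325)&(Q[...,2]<350)&(abs(Q[...,0]-604)<32)&(abs(Q[...,1]+70)<110)
print('head',np.median(Q[mm],0),Q[mm].min(0),Q[mm].max(0))"
```

```text
[ 576.74063314 -332.33694495  102.76876785] [146.23258365  -5.00592308  77.34848501] 28.46203246541002 [-1.00383881  7.7415837   4.91511192] [ -46.08963597    0.75111839  113.36047065   32.18928315   43.51652633
 -141.20839483]
head [ 608.06181985 -132.33421766  334.2196124 ] [ 581.42640208 -159.82216268  325.11623388] [ 635.92222829 -106.50797056  339.56401217]
```

View pics/t16.png

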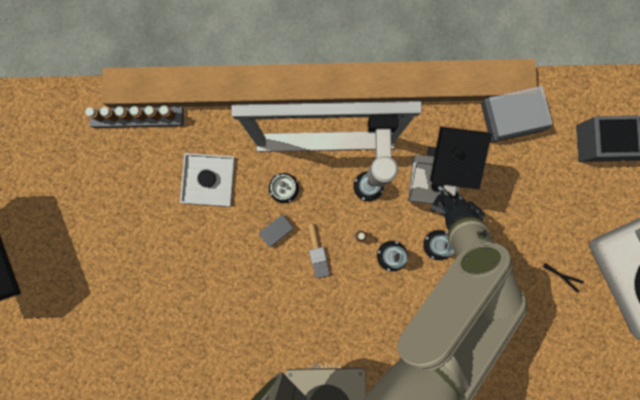

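View pics/w16.png

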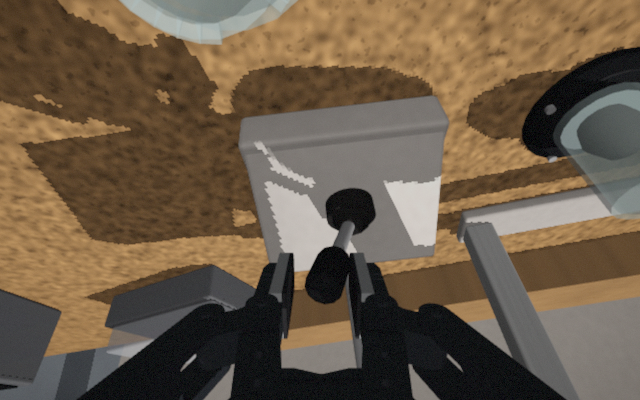

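Request:
jog_arm(offset=[[-4, 0, 0.5], [-2, 0, 0], [-1, 0, 0], [-0.5, 0, 0], [-0.5, 0, 0], [-0.5, 0, 0], [-0.5, 0, 0], [-0.5, 0, 0], [-0.5, 0, 0]], delta_rot=[[0, 0, 0], [0, 0, 0], [0, 0, 0], [0, 0, 0], [0, 0, 0], [0, 0, 0], [0, 0, 0], [0, 0, 0], [0, 0, 0]], jaw=[33, 33, 33, 33, 33, 33, 33, 33, 33])

```text
time: 27.45
tool_pos: [576.8, -334.4, 102.2]
tcp_rot: [146.2, -6.0, 78.4]
ft_force: [0.5, 8.0, 5.2]
finger_gap: 28.1
```

```bash
python3 -c "
from h import *
s=monitor.sense();print(s['tool_pos'],s['tcp_rot'],s['finger_gap'],s['ft_force'],s['joint_pos'])
q=pose(-8,35); z=q.as_matrix()[:,2]; e=q.as_euler('xyz',degrees=True)
to(KN+z*12,5,e)
snap('wrist','w17');snap('top','t17');snap('side','s17')
Q=pts('t17')
mm=(Q[...,2]>325)&(Q[...,2]<350)&(abs(Q[...,0]-604)<32)&(abs(Q[...,1]+70)<110)
print('head',np.median(Q[mm],0),Q[mm].min(0),Q[mm].max(0))"
```

```text
[ 576.8034208  -334.41382293  102.17962633] [146.17897157  -6.04100953  78.35823695] 28.1089510830644 [0.51045006 7.98445875 5.20658041] [ -47.10921575    1.77771709  112.47237035   33.84004207   45.05814061
 -143.54603802]
total [23.5 -4.4 -1.6] [-1.  -2.9 -6.4] per row [ 4.7 -0.9 -0.3] [-0.2  -0.59 -1.28]
head [ 607.96353204 -132.3215011   334.24639354] [ 581.69651815 -158.84565534  325.15634765] [ 635.90146076 -106.37535074  339.77963311]
```

View pics/w17.png

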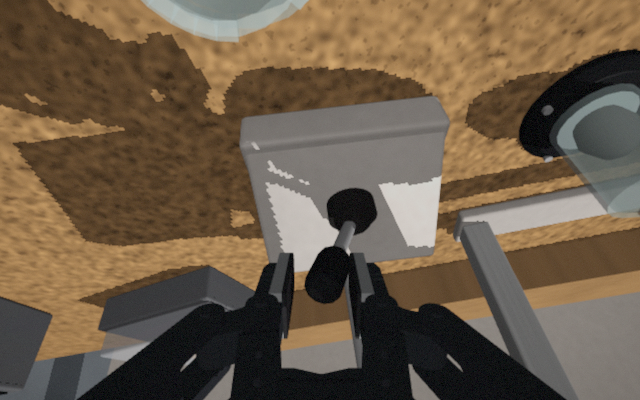

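View pics/s17.png

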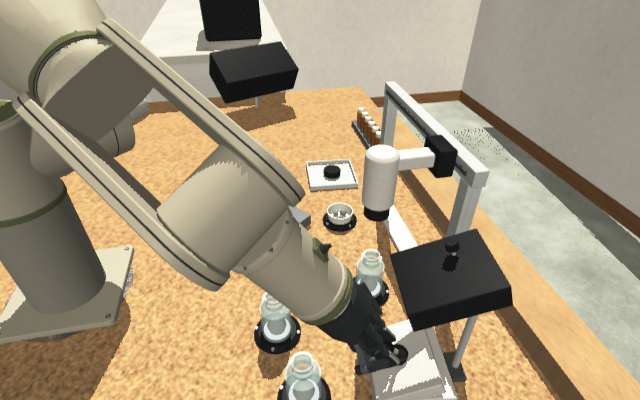

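Request:
jog_arm(offset=[[3, 0, 0], [4, 0, 0], [4, 0, 0], [4, -1, 0], [4, -1, 0], [3, -1, 0], [0, 0, 0], [0, 0, 0]], delta_rot=[[0, 0, 0], [0, -0.5, 0], [0, -0.5, 0], [0, -0.5, 0], [0, -0.5, 0], [0, -0.5, 0], [0, 0, 0], [0, 0, 0]], jaw=[33, 33, 33, 33, 33, 38, 45, 53])

```text
time: 28.4
tool_pos: [577.5, -312.9, 101.6]
tcp_rot: [146.3, -3.8, 77.0]
ft_force: [-0.8, 0.5, 0.0]
finger_gap: 44.9
```

```bash
python3 -c "
from h import *
s=monitor.sense();print(s['tool_pos'],s['tcp_rot'],s['finger_gap'],s['ft_force'],s['joint_pos'])
q=pose(-8,35); z=q.as_matrix()[:,2]; e=q.as_euler('xyz',degrees=True)
to(KN+z*12,5,e)
snap('wrist','w18')"
```

```text
[ 577.49687605 -312.88850266  101.63172292] [146.32577094  -3.79826633  76.97389448] 44.94566582289758 [-0.78828006  0.47361852  0.04001585] [ -43.56728748   -1.51091112  115.64890639   29.84051602   41.42728184
 -137.75223292]
total [ 2.4  0.2 -2. ] [-1.2 -0.3 -6.3] per row [ 0.5  0.  -0.4] [-0.23 -0.06 -1.26]
```

View pics/w18.png

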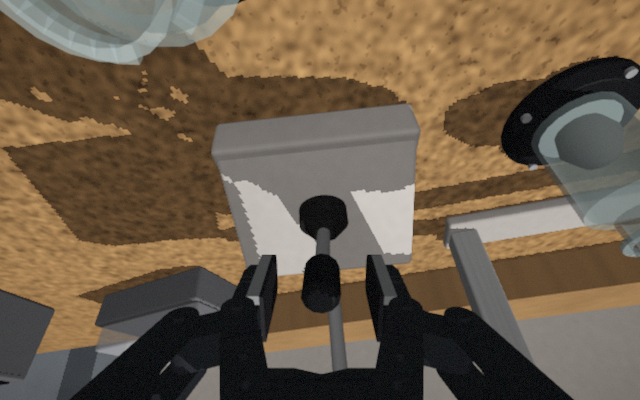

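Lever is back in the middle, between the open fingers, no force. Withdraw along the tool axis.

Request:
jog_arm(offset=[[0, 0, -8], [0, 0, -12], [0, 0, -15], [0, 0, -15], [0, 0, -15], [0, 0, -15], [0, 0, -15], [0, 0, -15], [0, 0, -10], [0, 0, 0]], delta_rot=[[0, 0, 0], [0, 0, 0], [0, 0, 0], [0, 0, 0], [0, 0, 0], [0, 0, 0], [0, 0, 0], [0, 0, 0], [0, 0, 0], [0, 0, 0]], jaw=[53, 53, 53, 53, 53, 53, 53, 53, 53, 53])

```text
time: 29.45
tool_pos: [506.3, -306.2, 209.2]
tcp_rot: [146.3, -3.7, 76.8]
ft_force: [0.8, 0.3, -0.1]
finger_gap: 45.6
```

Run:
```python
from h import *
s=monitor.sense();print(s['time'],s['tool_pos'],s['tcp_rot'],s['ft_force'],s['joint_pos'])
snap('top','t19');snap('side','s19')
Q=pts('t19')
mm=(Q[...,2]>325)&(Q[...,2]<350)&(abs(Q[...,0]-604)<32)&(abs(Q[...,1]+70)<110)
print('head',Q[mm].min(0),Q[mm].max(0))
A=cv2.imread('pics/top0.png').astype(int);B=cv2.imread('pics/t19.png').astype(int)
Q=pts('side0');p=load('side0')[0]
for f in('side0','s19'):
    Q=pts(f);p=load(f)[0]
    m=(np.hypot(Q[...,0]-570,Q[...,1]+308)<30)&(Q[...,2]>95)&(Q[...,2]<135)&(p.max(-1)<90)
    print(f,m.sum(),Q[m].mean(0).round(1))
m=(np.hypot(*(pts('s19')[...,:2]-[638,321]).transpose(2,0,1))<30)&(load('s19')[0].max(-1)<70); print('cap side z',np.median(pts('s19')[m],0),m.sum())
```

```text
29.45 [ 506.3386311  -306.21623925  209.23031405] [146.25973452  -3.66630823  76.84466559] [ 0.77453567  0.25255346 -0.10629281] [ -49.60544783  -19.8644433   119.49088487   26.46646618   56.76275633
 -135.37139856]
head [ 581.72630404 -158.94020817  325.11627347] [ 635.75018896 -106.47050161  340.20203096]
side0 175 [ 567.4 -312.7  120.3]
s19 168 [ 566.8 -315.7  120.1]
cap side z [636.50519577 307.37729735  24.5707895 ] 174
```

View pics/s19.png

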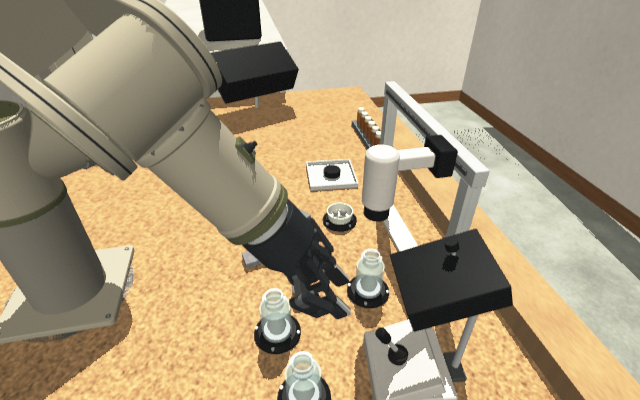

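View pics/t19.png

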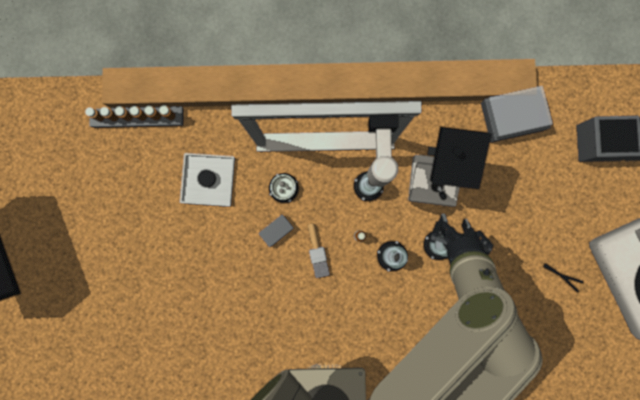

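Run:
```python
import cv2,numpy as np
L=[cv2.resize(cv2.imread(f'pics/{f}.png')[310:380,360:425],None,fx=6,fy=6,interpolation=2) for f in('side0','s19')]
L[1]=np.clip(L[1].astype(int)*1.5,0,255).astype(np.uint8)
cv2.imwrite('pics/cmp.png',np.hstack(L))
from h import *
# boot vs knob in both views
for f in('side0','s19'):
    p,d,K,T=load(f); g=p.max(-1)[318:348,370:395]; m=(g<45).astype(np.uint8); n,l,s,c=cv2.connectedComponentsWithStats(m)
    print(f,[(s[i,4],c[i].round(2)+[370,318]) for i in range(1,n) if s[i,4]>10])
```

```text
side0 [(np.int32(152), array([382.76, 334.09]))]
s19 [(np.int32(147), array([383.  , 335.61]))]
```

View pics/cmp.png

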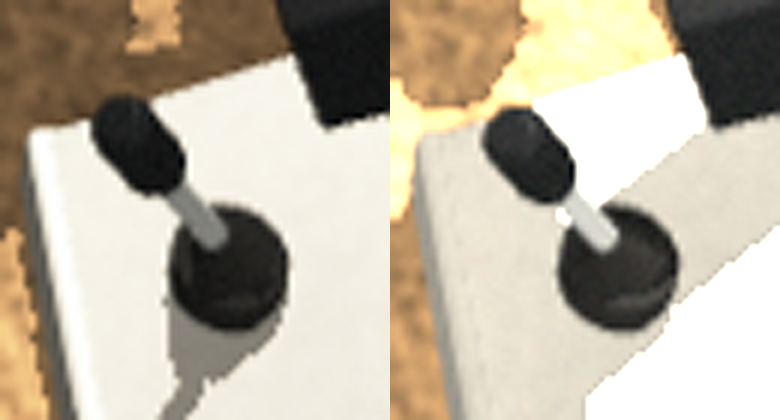

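Request:
jog_arm(offset=[[0, 0, -12], [0, 0, -15], [0, 0, -15], [0, 0, -10], [0, 0, 0], [0, 0, 0], [0, 0, 0], [0, 0, 0]], delta_rot=[[0, 0, 0], [0, 0, 0], [0, 0, 0], [0, 0, 0], [0, 0, 0], [0, 0, 0], [0, 0, 0], [0, 0, 0]], jaw=[53, 53, 53, 53, 53, 53, 53, 53])

```text
time: 30.35
tool_pos: [475.4, -299.7, 248.1]
tcp_rot: [146.8, -4.0, 76.9]
ft_force: [-0.0, -0.7, -0.5]
finger_gap: 45.3
```

Run:
```python
from h import *
s=monitor.sense();print(s['time'],s['tool_pos'],s['ft_force'],np.abs(s['qd']).max())
snap('side','s20');snap('wrist','w20')
for f in('side0','s19','s20'):
    p=load(f)[0]; g=p.max(-1)[318:348,370:395]; m=(g<45).astype(np.uint8); n,l,st_,c=cv2.connectedComponentsWithStats(m)
    print(f,[(st_[i,4],c[i].round(2)+[370,318]) for i in range(1,n) if st_[i,4]>10])
Q=pts('w20')
```

```text
30.35 [ 475.41263658 -299.68897197  248.11393083] [-0.03363556 -0.72950371 -0.52361688] 0.43040263370873455
side0 [(np.int32(152), array([382.76, 334.09]))]
s19 [(np.int32(147), array([383.  , 335.61]))]
s20 [(np.int32(147), array([383.  , 335.61]))]
```

View pics/w20.png

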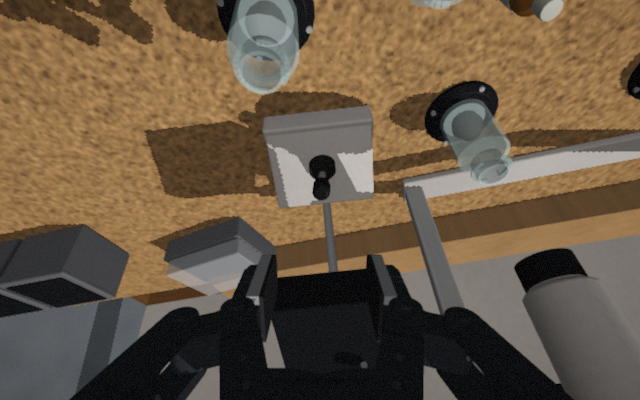

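```bash
python3 -c "
from h import *
print(r.hand_in(), monitor.sense()['time'])"
```

```text
the job is handed in; nothing more can be done
the job is handed in; nothing more can be done
```

The cap is off the jar and lying top upward in the tray. The camera head stands over the open jar, and the lever has been let go. I handed the job in at about 30.5 s; no verdict was reported.

- **Cap:** I turned it anticlockwise about 130° in two grips, and it lifted without resistance. Touchdown in the tray was about 7 N, before the fingers opened. Its top now reads 24 mm above the table, as expected for a cap lying flat. A plane fit showed a 5° slope, which I put down to side-wall pixels in the mask.
- **Head:** I tilted the lever right with the fingers around the knob. Two pictures 1 s apart showed the head at rest before I let go. It stands at about (608, -133) mm, against (608.5, -133.5) for the jar.
- **Lever:** it has sprung back and is still. Its knob rests about 1.5 pixels (3 to 4 mm, roughly 0.05 rad) to the right of where it stood at the start. I put this down to play around the middle, but did not check it independently.
- **Joint limit:** while I was first setting up the push, joint 6 reached the edge of its range (-152.29°). I backed off and pushed without turning the tool.
- **Bystanders:** bottle, slide box and brush look unmoved in the last top picture. The fingers touch nothing.

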